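# Screw the mill's hopper down snug and in line, then seat the pusher

## Task

The mill's hopper is only started on its thread: screw it down clockwise until you feel the rubber gasket bite, then keep turning just to the next position where the oblong hopper lies in line with the outlet spout, either way round, and no further, so as not to crush the gasket. Then gently set the pusher block fully home in the hopper and let go, leaving the steel cup where it is.

Things in the scene. Friction and masses are not known exactly. Their poses are not given: they have to be found in the camera images.
- mill: Bench mill fixed to the worktop: dark foot plate 125 x 105 mm, round aluminium pedestal (radius 39 to 48 mm, 80 mm high, then a 62 mm thick neck that the hopper's collar covers), outlet spout 36 mm thick, its axis 60 mm up, sticking out 98 mm from the mill's axis along -x. Origin: on the worktop on the vertical axis, which is also the hopper's thread axis; z up. The gasket is hidden inside the collar.
- hopper: Aluminium hopper screwed on the mill: steel collar 72 mm across below an oblong open trough, 84 x 46 mm outside, 76 x 38 mm inside, walls 4 mm, flat upright outer sides (pinch the long ones, 46 mm apart, to turn it). Origin: on the thread axis, centre of the collar's underside; x along the 84 mm length, y across, z up. Trough from 20 to 72 mm above the origin, floor at 26 mm.
- hopper_rim (a point): Centre of the hopper's mouth at rim level, 72 mm above its origin, same axes. Thread: clockwise from above goes down, 1.6 mm per rad, stays where left. Moment to turn it: 0.05 N m loose, jumping to 0.5-0.6 N m where the gasket bites (0.4 to 3.9 rad from the start, at a height that differs each run), then +0.1 per rad. The wanted in-line position is 0.6 to 1.6 rad past the bite; 0.7 rad further crushes it.
- pusher: Loose black plastic pusher, 0.10 to 0.17 kg, upright on the worktop on the side of the mill away from the steel cup: block 72 x 34 mm, 38 mm high (68 x 30 mm at its foot), above it a flange 86 x 48 mm (38 to 43 mm up), then a grip bar 40 mm long (x) by 22 mm wide (y), 43 to 79 mm up. Origin: centre of the underside; x along its length, z up. It fits the hopper either way round, 2 mm play.
- pusher_flange (a point): Centre of the underside of the pusher's flange, 38 mm above the pusher's origin; fully home, the flange rests on the hopper's rim and this point meets hopper_rim.
- steel_cup: Loose plain steel cup, 71 mm across, 74 mm high, a bystander to be left standing where it is. Origin: centre of the underside.

How it is judged:
On the way, in this order (a step that is already met when the one before it is completed fails the run):
1. the hopper comes in line with the spout while it bears on the gasket (angle between the x axis of hopper and the x axis of mill, either way round below 0.12 rad and contact force between hopper and mill above 5 N), for 0.05 s.
2. the pusher is fully home in the hopper (horizontal distance between pusher_flange and hopper_rim below 0.005 m and z of pusher_flange in the frame of hopper below 0.075 m), for 0.2 s.
At the end, for the whole second after the job is handed in: After it was turned onto the gasket, the hopper's length is within 0.12 rad (7 degrees) of the spout's direction, either way round; the pusher sits upright in it at rest, flange within 3 mm of the rim and 5 mm of centre (all of step 2 and angle between the x axis of hopper and the x axis of mill, either way round below 0.12 rad and angle between pusher's own z axis and vertical below 0.08 rad and linear speed of pusher below 0.02 m/s); the robot touches nothing.
It fails at once if the gasket is crushed: the hopper is forced on more than about 0.7 rad past the wanted position (contact force between hopper and mill above 75 N).
It fails at once if the pusher is rammed into the hopper with more than 40 N (contact force between pusher and hopper above 40 N).
It fails at once if the steel cup is pushed more than 3 cm or knocked over (distance of steel_cup from where it was at the start of the episode above 0.03 m or angle between steel_cup's own z axis and vertical above 0.4 rad).
It also fails if it takes over 67 s, if anything falls off the work surface, if the arm or the gripper's body presses on something with over 40 N, if the wrist force passes 120 N, or if a joint passes its speed limit or range.

## Robot

A 6-joint arm with a two-finger parallel gripper is mounted at the origin on a cart in front of the work surface, level with it; the furniture and walls round the work are solid. World frame = base frame: x ahead of the robot, y to its left, z up, the work surface at z = 0. Lengths are in m, angles in rad, forces in N, time in s.
With the tool pointing down it reaches from about 0.4 to 0.925 m from the base axis. Payload 3.4 kg.
Tool frame: the origin (TCP) lies at the very end of the fingers, on their centre line; the grasp point (between the pads) lies 19 mm behind it (grip_point_offset is the distance from the TCP to the grasp point, in m); z points along the fingers, y is the line along which they close (so a half turn about z gives the same grasp; the last joint's range is limited). The gripper opens to 85 mm and grips with 20 to 120 N. Pads are 22 mm wide; open, the fingers measure 114 mm over their backs; the gripper's body (76 mm by 85 mm) begins 54 mm behind the grasp point. The pads swing forward as they close: fully open they stand 13 mm farther back than shut.
Start: joints at [-1.413, 0.307, 1.506, -0, 1.328, -0.073], TCP at [0.132, -0.56, 0.208] pointing down, gripper open.
Joint ranges: [-3.12, 3.12], [-1.05, 2.28], [0.14, 2.33], [-1.42, 4.57], [0.1, 2.73], [-2.68, 2.68]. Speed limits (rad/s): [2.57, 2.57, 3.14, 3.14, 3.14, 3.14].

## Interface

Orientations are given as a unit quaternion [x, y, z, w].
In Python, from cell import read_state, grab_frame, finish_job, grip_point_offset gives the robot as it stands.
- The arm moves only by the tool servo_tool, never from a script. Its argument "motion" is a list of rows, each an object with "delta_pos": the shift along the tool's x, y, z in cm, a list of three; "twist": the turn about the tool's z in degrees. A call has 1 to 12 rows; each row is the pose to reach, as a shift and turn from the pose commanded when the call began, along the tool's axes at that moment; what a row does not reach only later rows make up. A row lasts 1/12 s, in which the tool goes at most 41.7 mm and 7.16 degrees, less where a joint would pass 70% of its speed; a pose out of reach is approached as far as the arm can. A call with a gripper value outside its range is refused whole. "grip" is the finger opening in cm, from 0 to 8.54, set as the call begins (left out, the last holds). The fingers move at their own pace and stop on an object; "grip_force" is the grip in N (left out, the last holds). Time passes only in rows, so rows that repeat a pose let the fingers close. It gives the time, the measured TCP pose, the force, the opening and the grip force at its end, in the units of the state.
- read_state(): the state, without advancing time (a new reading comes with each control period).
- grab_frame(name): name is "side" or "top"; returns a dict with "img" (420x560x3 uint8, blue, green, red), "fx", "fy", "cx", "cy" (pixels), "R" (3x3) and "t" (3): a world point X has camera coordinates R X + t. Camera axes: x right, y down, z forward; pixel columns grow to the right and rows downward; lengths in m; the calibration is good to about 2 mm. A picture is of the moment at which its call begins. There is no depth.
- finish_job(): hands the job in; it is judged then, once.
The state is a dict: "t": time; "joint_pos": joint angles; "joint_velocities": joint speeds; "tau": joint torques, N m; "eef_pos": TCP position; "ee_rot": TCP orientation; "contact_force": force on the tool from outside, world axes, zero at the start; "moment": the same for the moment, N m; "finger_gap": opening from 0.0 (shut) to 1.0 (fully open); "grasp_force": force on a finger pad.
Only numpy, scipy, OpenCV 4.12 (cv2) and the standard library are available. Lean on these libraries where they do the work, as an engineer would, in place of code of your own. Each camera call takes 0.05 s, during which the arm holds its last target. There are 200 camera calls.

## Working session

There is one attempt and no reset: what is moved stays moved. The work goes in short steps, Python scripts to look and compute and a tool call to move; the robot and the scene stay as the last step left them, time stands still between calls to the robot, and variables do not carry over. Pictures are saved under pics/ and viewed, at most 10 in all, crops included, and the job is handed in when it is done.

Besides the shell and the picture viewer there is one more tool, called after ">>>" by a JSON object that holds its "api" and its "payload", one argument or row to a line. servo_tool: Moves the arm, as the interface text tells. Its arguments: {"type":"object","properties":{"motion":{"type":"array"},"grip":{"type":"number"},"grip_force":{"type":"number"}},"required":["motion"]}

```bash
mkdir -p pics
cat > h.py <<'E'
import cv2,numpy as np
from cell import *
def snap(n,f,crop=None,s=1):
    d=grab_frame(n);im=d["img"]
    if crop: x0,y0,x1,y1=crop;im=im[y0:y1,x0:x1]
    cv2.imwrite("pics/"+f,cv2.resize(im,None,fx=s,fy=s,interpolation=cv2.INTER_CUBIC));return d
E
python3 - <<'E'
from h import *
import pickle
for n in("side","top"):
    d=snap(n,n+"0.png",None,1.4);print(n,d["fx"],d["cx"],d["cy"],np.round(d["R"],4).tolist(),np.round(d["t"],4).tolist())
    pickle.dump({k:d[k] for k in d if k!="img"},open(n+".pkl","wb"))
print(read_state(),grip_point_offset)
E
```

```text
side 424.3011384553977 284.27864944267577 207.9541830926562 [[-0.9976, 0.0682, -0.0072], [0.0506, 0.6604, -0.7492], [-0.0463, -0.7478, -0.6623]] [0.5161, 0.2246, 0.7532]
top 476.55163276600564 278.77481538599875 199.55319671633276 [[-0.0049, -1.0, -0.0057], [-0.9876, 0.0057, -0.1572], [0.1572, 0.0048, -0.9876]] [-0.2366, 0.4947, 0.8781]
{'t': 0.1, 'joint_pos': array([-1.41350572e+00,  3.07519594e-01,  1.50753556e+00,  2.02944394e-05,
        1.32841237e+00, -7.34607152e-02]), 'joint_velocities': array([-9.47864291e-05, -1.62133621e-03, -2.32627399e-03, -5.77485856e-05,
        1.22120142e-03,  8.56492587e-04]), 'tau': array([-5.11828318e-05, -4.58530104e+01, -2.52607834e+01, -1.57354298e-04,
        5.53101621e-03, -1.08014027e-05]), 'eef_pos': array([ 0.13140842, -0.55909645,  0.20736365]), 'ee_rot': array([ 9.93351453e-01,  1.15117379e-01, -2.94413547e-05, -9.37024021e-04]), 'contact_force': array([ 0.31314291,  0.14864893, -0.42043287]), 'moment': array([ 0.03476137, -0.03853894,  0.02753365]), 'grasp_force': 0.0, 'finger_gap': 0.9997174324199157} 0.0187
```

View pics/side0.png

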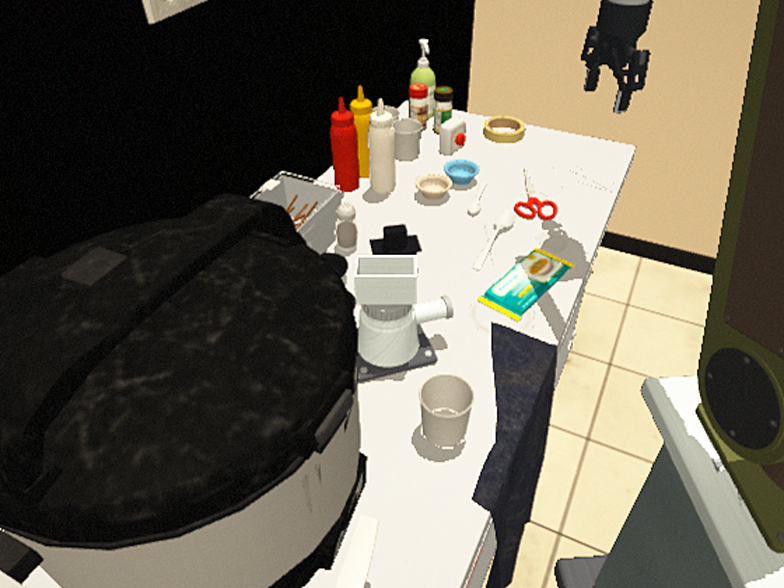

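View pics/top0.png

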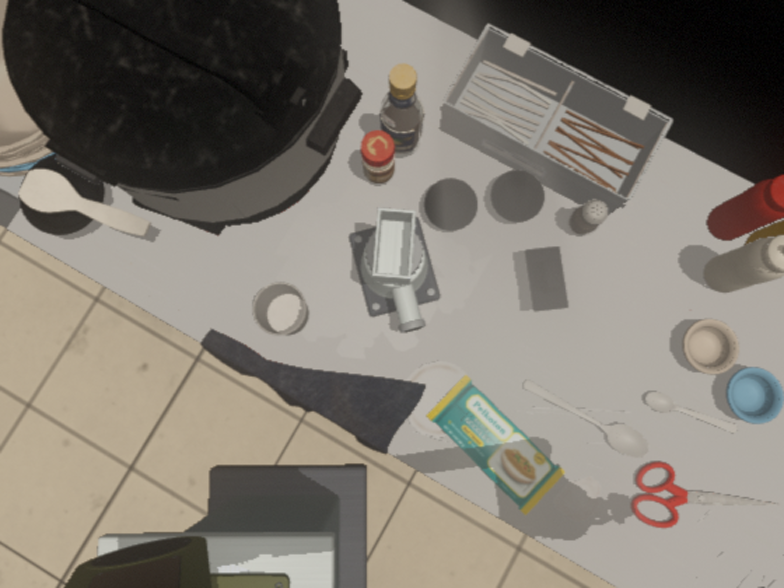

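The side view shows the mill at (390,330), the pusher behind it at (395,240) and the cup at (445,410). The top view shows the mill at (395,262) with the spout toward (410,325), the pusher at (547,278) and the cup at (280,308). I'll take enlarged crops next.

Run:
```python
from h import *
snap("top","t1.png",(240,140,410,245),4.5)
snap("side","s1.png",(240,150,340,275),4.5)
```

```text
(no output)
```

View pics/t1.png

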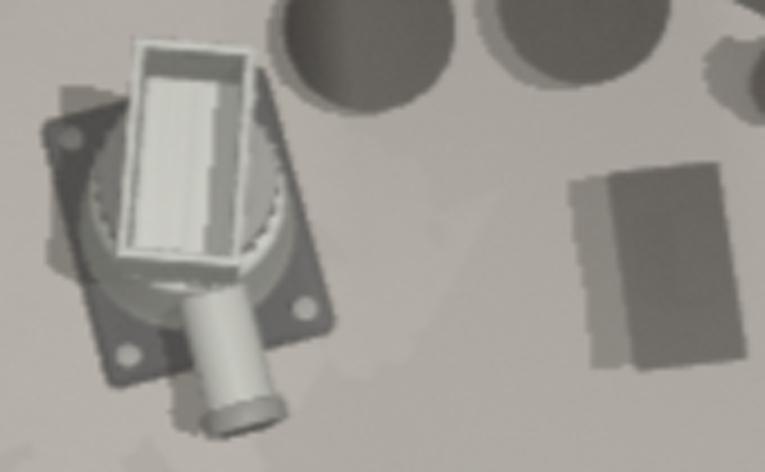

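View pics/s1.png

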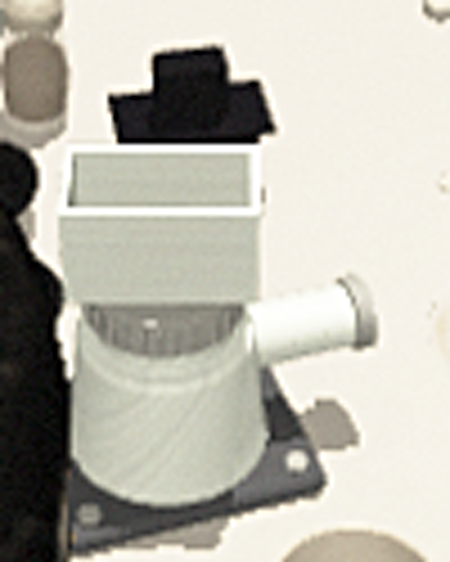

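The top crop shows the hopper rim corners at (137,40), (253,50), (242,268) and (120,255), the spout tip at (245,415), and the pusher flange corners at (608,175), (718,162), (747,357) and (637,370). The side crop shows the rim corners at (70,145), (262,145), (262,212) and (58,210). Now I'll fit the poses.

```bash
cat > fit.py <<'E'
import pickle,numpy as np
from scipy.optimize import least_squares
C={n:pickle.load(open(n+".pkl","rb")) for n in("top","side")}
def pj(n,X):
    c=C[n];p=np.atleast_2d(X)@np.array(c["R"]).T+np.array(c["t"])
    return p[:,:2]/p[:,2:]*[c["fx"],c["fy"]]+[c["cx"],c["cy"]]
def px(l,o,s=4.5): return (np.array(l,float)+.5)/s-.5+o
def pts(x,y,yaw,P):
    c,s=np.cos(yaw),np.sin(yaw);P=np.array(P,float);return np.c_[P[:,0]*c-P[:,1]*s+x,P[:,0]*s+P[:,1]*c+y,P[:,2]]
def rect(L,W,z): return [(L/2,W/2,z),(L/2,-W/2,z),(-L/2,-W/2,z),(-L/2,W/2,z)]
E
python3 - <<'E'
from fit import *
T=(240,140);S=(240,150)
rt=px([(137,40),(254,50),(241,268),(119,256)],T)  # +x+y,+x-y,-x-y,-x+y
rs=px([(58,211),(70,145),(262,145),(262,213)],S)
f=lambda v:np.r_[(pj("top",pts(v[0],v[1],v[2],rect(.084,.046,v[3])))-rt).ravel(),(pj("side",pts(v[0],v[1],v[2],rect(.084,.046,v[3])))-rs).ravel()]
r=least_squares(f,[.4,-.3,0,.155]);print("hopper",r.x,np.round(r.fun,1));h=r.x
# mill yaw: plate corners + spout tip (centre of end)
pt=px([(41,120),(337,328),(112,390)],T)
g=lambda v:(pj("top",pts(v[0],v[1],v[2],[(.0625,.0525,.008),(-.0625,-.0525,.008),(-.0625,.0525,.008)]))-pt).ravel()
r=least_squares(g,[h[0],h[1],0]);print("plate",r.x,np.round(r.fun,1))
sp=px([(245,416)],T);ss=px([(362,312)],S)
q=lambda v:np.r_[(pj("top",pts(h[0],h[1],v[0],[(-.098,0,.06)]))-sp).ravel(),(pj("side",pts(h[0],h[1],v[0],[(-.098,0,.06)]))-ss).ravel()]
r=least_squares(q,[0.2]);print("spout",r.x,np.round(r.fun,1))
ft=px([(608,174),(719,162),(748,357),(637,371)],T);fs=px([(108,97),(262,82),(275,132)],S)
k=lambda v:np.r_[(pj("top",pts(v[0],v[1],v[2],rect(.086,.048,.043)))-ft).ravel(),(pj("side",pts(v[0],v[1],v[2],rect(.086,.048,.043))[1:])-px([(108,97),(262,82),(275,132)],S)).ravel()]
r=least_squares(k,[.4,-.5,-0.1]);print("pusher",r.x,np.round(r.fun,1))
ct=px([(280,308)],(0,0),1.4);c=C["top"]
d=np.array(c["R"]).T@np.r_[(ct[0]-[c["cx"],c["cy"]])/[c["fx"],c["fy"]],1];o=-np.array(c["R"]).T@c["t"]
print("cup",o+d*(.06-o[2])/d[2])
E
```

```text
hopper [ 0.51625742 -0.24428651 -0.08548221  0.16681785] [-0.4 -0.1  0.9 -0.2  0.   0.7 -0.6  1.1 -0.2  0.3 -1.1 -0.4 -0.3 -0.1
 -0.1  0.1]
plate [ 0.51906787 -0.24480479  0.25295266] [-0.3 -0.   0.8  0.1 -0.5 -0.1]
spout [0.26030316] [ 1.2  3.9  0.6 -0.1]
pusher [ 0.49282332 -0.4520901   0.09801187] [-0.1 -0.1 -0.   0.1 -0.   0.9 -0.4  0.4 -0.7 -0.3 -0.9 -0.6 -0.1 -0.2]
cup [ 0.45250683 -0.09181352  0.06      ]
```

>>> {"api": "servo_tool", "payload": {
  "motion": [
    {"delta_pos":[0,0,-4],"twist":-5},
    {"delta_pos":[2,-1,-5.5],"twist":-12},
    {"delta_pos":[4,-2,-5.5],"twist":-19},
    {"delta_pos":[6,-3,-5.5],"twist":-26},
    {"delta_pos":[9,-4.4,-5.5],"twist":-33},
    {"delta_pos":[12,-5.9,-5.5],"twist":-40},
    {"delta_pos":[15,-7.3,-5.5],"twist":-47},
    {"delta_pos":[18,-8.8,-5.5],"twist":-54},
    {"delta_pos":[21,-10.3,-5.5],"twist":-61},
    {"delta_pos":[24,-11.7,-5.5],"twist":-68},
    {"delta_pos":[27,-13.2,-5.5],"twist":-75},
    {"delta_pos":[30,-14.7,-5.5],"twist":-82}
  ],
  "grip": 8.5
}}

```text
t: 1.2
eef_pos: [0.3909, -0.3467, 0.2631]
ee_rot: [0.672, 0.741, -0.0, -0.0]
contact_force: [0.1, -0.0, -0.1]
finger_gap: 0.994
grasp_force: 0.0
```

```bash
cat > st.py <<'E'
import sys
from h import *
s=read_state();q=s["ee_rot"]
from scipy.spatial.transform import Rotation as R
M=R.from_quat(q).as_matrix();yy=np.arctan2(M[1,1],M[0,1])
print("t",round(s["t"],2),"p",np.round(s["eef_pos"],4),"yyaw",round(yy,4),"F",np.round(s["contact_force"],1),"M",np.round(s["moment"],2),"gap",round(s["finger_gap"],3),"gf",round(s["grasp_force"],1),"j",np.round(s["joint_pos"],2),"tilt",np.round(M[:2,2],3))
if len(sys.argv)>3:
    g=np.array([float(a) for a in sys.argv[1:4]]);d=M.T@(g-s["eef_pos"]);print("delta cm",np.round(d*100,2))
    if len(sys.argv)>4: print("twist deg",round(-np.degrees((float(sys.argv[4])-yy+np.pi)%(2*np.pi)-np.pi),1))
E
python3 st.py .5165 -.244 .25 1.486
```

```text
t 1.2 p [ 0.3909 -0.3467  0.2631] yyaw 0.0971 F [ 0.1 -0.  -0.1] M [-0.   -0.05 -0.04] gap 0.994 gf 0.0 j [-0.81  0.19  1.52 -0.    1.42 -0.9 ] tilt [-0.  0.]
delta cm [ 9.01 13.5   1.31]
twist deg -79.6
```

>>> {"api": "servo_tool", "payload": {
  "motion": [
    {"delta_pos":[0.8,1.2,0],"twist":-7},
    {"delta_pos":[1.6,2.4,0],"twist":-14},
    {"delta_pos":[2.4,3.6,0],"twist":-21},
    {"delta_pos":[3.2,4.8,0],"twist":-28},
    {"delta_pos":[4,6,0],"twist":-35},
    {"delta_pos":[5,7.5,0],"twist":-42},
    {"delta_pos":[6,9,0],"twist":-49},
    {"delta_pos":[7,10.5,0],"twist":-56},
    {"delta_pos":[8,12,0.5],"twist":-63},
    {"delta_pos":[9,13.5,1],"twist":-70},
    {"delta_pos":[9,13.5,1.5],"twist":-77},
    {"delta_pos":[9,13.5,1.5],"twist":-79.6}
  ]
}}

```text
t: 2.2
eef_pos: [0.5162, -0.2448, 0.2467]
ee_rot: [0.041, 0.999, 0.001, -0.001]
contact_force: [-1.0, 0.4, -0.1]
finger_gap: 0.994
grasp_force: 0.0
```

```bash
python3 st.py .5165 -.244 .133 1.486; python3 -c "
from h import *
snap('top','t2.png',(220,110,370,240),4)"
```

```text
t 2.2 p [ 0.5162 -0.2448  0.2467] yyaw 1.4878 F [-1.   0.4 -0.1] M [-0.05 -0.01 -0.03] gap 0.994 gf 0.0 j [-0.52  0.28  1.45  0.    1.42 -2.  ] tilt [-0.002  0.001]
delta cm [-0.05  0.07 11.37]
twist deg 0.1
```

View pics/t2.png

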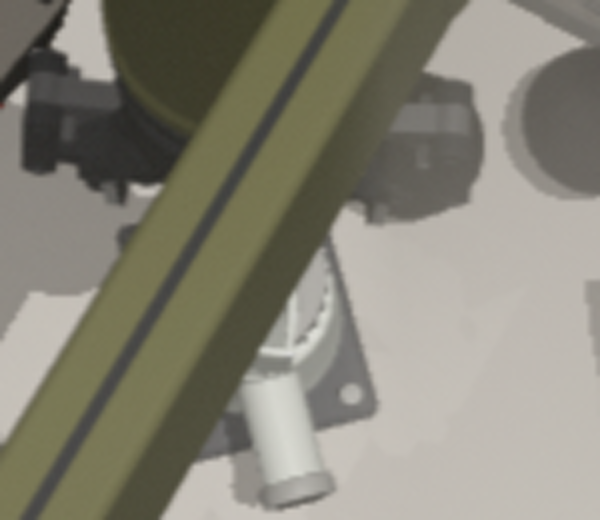

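The arm covers the hopper, with the spout still visible at (285,440). The fingers straddle the trough, so I'll descend.

>>> {"api": "servo_tool", "payload": {
  "motion": [
    {"delta_pos":[0,0.05,1.5],"twist":0},
    {"delta_pos":[0,0.05,3],"twist":0},
    {"delta_pos":[0,0.05,4.5],"twist":0},
    {"delta_pos":[0,0.05,6],"twist":0},
    {"delta_pos":[0,0.05,7],"twist":0},
    {"delta_pos":[0,0.05,8],"twist":0},
    {"delta_pos":[0,0.05,9],"twist":0},
    {"delta_pos":[0,0.05,10],"twist":0},
    {"delta_pos":[0,0.05,11],"twist":0},
    {"delta_pos":[0,0.05,11.4],"twist":0},
    {"delta_pos":[0,0.05,11.4],"twist":0},
    {"delta_pos":[0,0.05,11.4],"twist":0}
  ]
}}

```text
t: 3.25
eef_pos: [0.5163, -0.2457, 0.1341]
ee_rot: [0.045, 0.999, 0.0, -0.0]
contact_force: [-0.4, -0.3, -0.4]
finger_gap: 0.994
grasp_force: 0.0
```

>>> {"api": "servo_tool", "payload": {
  "motion": [
    {"delta_pos":[0,0,0],"twist":0},
    {"delta_pos":[0,0,0],"twist":0},
    {"delta_pos":[0,0,0],"twist":0},
    {"delta_pos":[0,0,0],"twist":0},
    {"delta_pos":[0,0,0],"twist":0},
    {"delta_pos":[0,0,0],"twist":0},
    {"delta_pos":[0,0,0],"twist":0},
    {"delta_pos":[0,0,0],"twist":0}
  ],
  "grip": 3,
  "grip_force": 40
}}

```text
t: 3.92
eef_pos: [0.5168, -0.2445, 0.1353]
ee_rot: [0.045, 0.999, 0.001, 0.001]
contact_force: [-1.2, 3.2, 6.0]
finger_gap: 0.516
grasp_force: 40.6
```

```bash
python3 st.py .5165 -.244 .133 1.486; python3 -c "
from h import *
snap('side','s2.png',(230,130,350,270),4.2)"
```

```text
t 3.92 p [ 0.5168 -0.2445  0.1353] yyaw 1.4804 F [-1.2  3.2  6. ] M [ 0.59  0.01 -0.  ] gap 0.516 gf 40.6 j [-0.52  0.37  1.62  0.    1.16 -2.  ] tilt [0.002 0.001]
delta cm [0.03 0.05 0.23]
twist deg -0.3
```

View pics/s2.png

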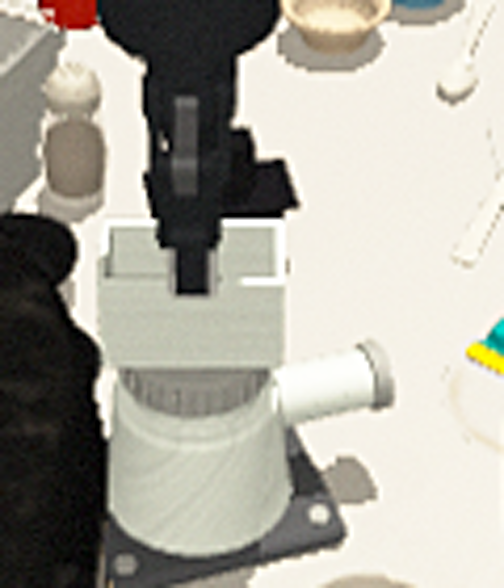

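```bash
python3 -c "
from fit import *
for z in(.135,.141,.147,.153,.16):
  for dy in (.023,.035): print(z,dy,np.round((pj('side',[.5168,-.2445+dy,z])[0]-[230,130]+.5)*4.2-.5))
for z in (.115,.167): print(z,np.round((pj('side',[.5165,-.2215,z])[0]-[230,130]+.5)*4.2-.5))
"
```

```text
0.135 0.023 [195. 336.]
0.135 0.035 [197. 354.]
0.141 0.023 [195. 326.]
0.141 0.035 [196. 344.]
0.147 0.023 [195. 316.]
0.147 0.035 [196. 334.]
0.153 0.023 [194. 306.]
0.153 0.035 [196. 324.]
0.16 0.023 [194. 294.]
0.16 0.035 [195. 312.]
0.115 [197. 369.]
0.167 [194. 282.]
```

```bash
python3 -c "
import cv2
im=cv2.imread('pics/s2.png',0)
for x in (130,172,180,195,210,218,250): print(x,im[230:380:5,x].tolist())
"
```

```text
130 [182, 199, 196, 194, 197, 193, 195, 195, 196, 173, 193, 200, 194, 197, 193, 195, 195, 192, 192, 193, 193, 196, 192, 192, 192, 195, 198, 185, 114, 130]
172 [36, 42, 34, 25, 115, 145, 136, 130, 129, 150, 164, 160, 158, 171, 189, 198, 194, 189, 195, 193, 193, 193, 193, 192, 192, 197, 200, 191, 138, 132]
180 [39, 43, 38, 29, 20, 13, 17, 18, 11, 11, 11, 6, 0, 96, 193, 198, 193, 194, 193, 196, 191, 193, 192, 193, 190, 194, 196, 189, 137, 134]
195 [38, 45, 33, 31, 31, 30, 31, 31, 32, 29, 34, 30, 4, 97, 191, 202, 195, 190, 191, 191, 194, 194, 195, 194, 196, 198, 196, 189, 139, 137]
210 [24, 26, 21, 4, 82, 139, 141, 135, 134, 138, 140, 138, 127, 150, 189, 198, 193, 188, 193, 194, 195, 193, 193, 192, 192, 194, 199, 187, 132, 137]
218 [54, 34, 68, 141, 174, 182, 182, 182, 184, 162, 149, 181, 185, 188, 193, 197, 192, 192, 189, 191, 197, 192, 194, 193, 196, 194, 201, 188, 134, 137]
250 [182, 194, 192, 193, 196, 191, 189, 192, 195, 187, 255, 226, 189, 195, 196, 193, 193, 192, 193, 196, 196, 190, 196, 192, 192, 195, 200, 188, 136, 126]
```

The finger tip ends at about (195,295), just below the rim line at y≈280. That is shallower than intended, so I'll reopen and go down 12 mm.

>>> {"api": "servo_tool", "payload": {
  "motion": [
    {"delta_pos":[0,0,0],"twist":0},
    {"delta_pos":[0,0,0],"twist":0},
    {"delta_pos":[0,0,0],"twist":0},
    {"delta_pos":[0,0,0],"twist":0},
    {"delta_pos":[0,0,0.4],"twist":0},
    {"delta_pos":[0,0,0.8],"twist":0},
    {"delta_pos":[0,0,1.2],"twist":0},
    {"delta_pos":[0,0,1.2],"twist":0}
  ],
  "grip": 7
}}

```text
t: 4.63
eef_pos: [0.5154, -0.2452, 0.1209]
ee_rot: [0.045, 0.999, 0.001, -0.001]
contact_force: [-1.0, 0.5, -0.0]
finger_gap: 0.817
grasp_force: 0.0
```

>>> {"api": "servo_tool", "payload": {
  "motion": [
    {"delta_pos":[0,0,0],"twist":0},
    {"delta_pos":[0,0,0],"twist":0},
    {"delta_pos":[0,0,0],"twist":0},
    {"delta_pos":[0,0,0],"twist":0},
    {"delta_pos":[0,0,0],"twist":0},
    {"delta_pos":[0,0,0],"twist":0},
    {"delta_pos":[0,0,0],"twist":0}
  ],
  "grip": 3,
  "grip_force": 90
}}

```text
t: 5.22
eef_pos: [0.5163, -0.2445, 0.1227]
ee_rot: [0.045, 0.999, 0.001, 0.0]
contact_force: [-1.1, 4.5, 4.6]
finger_gap: 0.515
grasp_force: 92.4
```

```bash
python3 st.py .5165 -.244 .122 1.486; python3 -c "
from h import *
d=snap('side','s3.png',(230,130,350,270),4.2)
im=cv2.imread('pics/s3.png',0)
for x in (180,195,210): print(x,im[230:380:5,x].tolist())"
```

```text
t 5.22 p [ 0.5163 -0.2445  0.1227] yyaw 1.4804 F [-1.1  4.5  4.6] M [ 0.61  0.16 -0.05] gap 0.515 gf 92.4 j [-0.52  0.38  1.63  0.    1.13 -2.  ] tilt [0.    0.002]
delta cm [-0.02  0.05  0.07]
twist deg -0.3
180 [27, 32, 29, 29, 32, 35, 44, 32, 22, 23, 30, 27, 23, 23, 25, 37, 29, 73, 174, 199, 194, 192, 194, 190, 192, 193, 196, 188, 138, 136]
195 [31, 33, 33, 29, 34, 37, 42, 31, 32, 31, 36, 27, 32, 35, 33, 33, 13, 70, 172, 199, 190, 194, 194, 193, 189, 195, 198, 184, 140, 134]
210 [25, 26, 29, 28, 25, 28, 28, 18, 19, 111, 141, 134, 137, 118, 100, 101, 92, 108, 170, 199, 194, 192, 192, 192, 189, 194, 199, 183, 132, 136]
```

>>> {"api": "servo_tool", "payload": {
  "motion": [
    {"delta_pos":[0,0,0.01],"twist":4},
    {"delta_pos":[0,0,0.02],"twist":8},
    {"delta_pos":[0,0,0.03],"twist":12},
    {"delta_pos":[0,0,0.04],"twist":16},
    {"delta_pos":[0,0,0.06],"twist":20},
    {"delta_pos":[0,0,0.07],"twist":24},
    {"delta_pos":[0,0,0.08],"twist":28},
    {"delta_pos":[0,0,0.09],"twist":32},
    {"delta_pos":[0,0,0.1],"twist":36},
    {"delta_pos":[0,0,0.11],"twist":40},
    {"delta_pos":[0,0,0.12],"twist":44},
    {"delta_pos":[0,0,0.13],"twist":48}
  ]
}}

```text
t: 6.27
eef_pos: [0.5169, -0.2432, 0.1214]
ee_rot: [0.449, 0.893, 0.002, -0.0]
contact_force: [2.3, 8.8, 4.6]
finger_gap: 0.515
grasp_force: 92.4
```

```bash
python3 st.py .5165 -.244 .122 -1.316
```

```text
t 6.27 p [ 0.5169 -0.2432  0.1214] yyaw 0.6393 F [2.3 8.8 4.6] M [ 1.18 -0.06  0.1 ] gap 0.515 gf 92.4 j [-0.52  0.38  1.63  0.    1.13 -1.16] tilt [0.001 0.004]
delta cm [-0.04 -0.08 -0.06]
twist deg 112.0
```

>>> {"api": "servo_tool", "payload": {
  "motion": [
    {"delta_pos":[0.06,0.05,0.01],"twist":3},
    {"delta_pos":[0.12,0.09,0.02],"twist":6},
    {"delta_pos":[0.12,0.09,0.025],"twist":9},
    {"delta_pos":[0.12,0.09,0.03],"twist":12},
    {"delta_pos":[0.12,0.09,0.04],"twist":15},
    {"delta_pos":[0.12,0.09,0.05],"twist":18},
    {"delta_pos":[0.12,0.09,0.06],"twist":21},
    {"delta_pos":[0.12,0.09,0.07],"twist":24}
  ]
}}

```text
t: 6.93
eef_pos: [0.5176, -0.2427, 0.1208]
ee_rot: [0.625, 0.781, 0.002, 0.0]
contact_force: [4.4, 6.4, 3.8]
finger_gap: 0.518
grasp_force: 92.2
```

```bash
python3 st.py .5165 -.244 .122 -1.316
```

```text
t 6.93 p [ 0.5176 -0.2427  0.1208] yyaw 0.2213 F [4.4 6.4 3.8] M [ 0.97 -0.05  0.07] gap 0.518 gf 92.2 j [-0.51  0.38  1.63  0.    1.13 -0.74] tilt [0.003 0.002]
delta cm [-0.1  -0.13 -0.12]
twist deg 88.1
```

>>> {"api": "servo_tool", "payload": {
  "motion": [
    {"delta_pos":[0.09,0.07,0.01],"twist":3},
    {"delta_pos":[0.09,0.07,0.02],"twist":6},
    {"delta_pos":[0.09,0.07,0.025],"twist":9},
    {"delta_pos":[0.09,0.07,0.03],"twist":12},
    {"delta_pos":[0.09,0.07,0.04],"twist":15},
    {"delta_pos":[0.09,0.07,0.05],"twist":18}
  ]
}}

```text
t: 7.43
eef_pos: [0.5184, -0.2426, 0.1203]
ee_rot: [0.739, 0.674, 0.001, 0.001]
contact_force: [3.8, 3.8, 3.2]
finger_gap: 0.514
grasp_force: 92.2
```

```bash
python3 st.py .5165 -.244 .122 -1.316
```

```text
t 7.43 p [ 0.5184 -0.2426  0.1203] yyaw -0.0914 F [3.8 3.8 3.2] M [ 0.71 -0.09  0.56] gap 0.514 gf 92.2 j [-0.51  0.38  1.63  0.    1.12 -0.42] tilt [0.003 0.   ]
delta cm [-0.16 -0.18 -0.17]
twist deg 70.2
```

>>> {"api": "servo_tool", "payload": {
  "motion": [
    {"delta_pos":[0,0,0.01],"twist":3},
    {"delta_pos":[0,0,0.02],"twist":6},
    {"delta_pos":[0,0,0.025],"twist":9},
    {"delta_pos":[0,0,0.03],"twist":12}
  ]
}}

```text
t: 7.77
eef_pos: [0.5188, -0.2426, 0.1201]
ee_rot: [0.805, 0.593, 0.001, 0.001]
contact_force: [5.2, 3.8, 1.6]
finger_gap: 0.518
grasp_force: 92.1
```

```bash
python3 st.py .5165 -.244 .122 -1.316
```

```text
t 7.77 p [ 0.5188 -0.2426  0.1201] yyaw -0.3008 F [5.2 3.8 1.6] M [ 0.77 -0.21  0.59] gap 0.518 gf 92.1 j [-0.51  0.38  1.63  0.    1.12 -0.21] tilt [0.004 0.   ]
delta cm [-0.2  -0.18 -0.19]
twist deg 58.2
```

>>> {"api": "servo_tool", "payload": {
  "motion": [
    {"delta_pos":[0.08,0.08,0.01],"twist":3},
    {"delta_pos":[0.08,0.08,0.02],"twist":6},
    {"delta_pos":[0.08,0.08,0.025],"twist":9},
    {"delta_pos":[0.08,0.08,0.03],"twist":12},
    {"delta_pos":[0.08,0.08,0.04],"twist":15},
    {"delta_pos":[0.08,0.08,0.05],"twist":18},
    {"delta_pos":[0.08,0.08,0.06],"twist":21},
    {"delta_pos":[0.08,0.08,0.065],"twist":24},
    {"delta_pos":[0.08,0.08,0.07],"twist":27},
    {"delta_pos":[0.08,0.08,0.08],"twist":30}
  ]
}}

```text
t: 8.6
eef_pos: [0.5196, -0.2432, 0.1191]
ee_rot: [0.931, 0.365, 0.001, 0.001]
contact_force: [2.8, -0.9, -4.7]
finger_gap: 0.515
grasp_force: 93.0
```

```bash
python3 st.py .5165 -.244 .122 -1.316
```

```text
t 8.6 p [ 0.5196 -0.2432  0.1191] yyaw -0.8244 F [ 2.8 -0.9 -4.7] M [0.33 0.06 0.59] gap 0.515 gf 93.0 j [-0.51  0.38  1.63  0.    1.12  0.31] tilt [ 0.003 -0.002]
delta cm [-0.28 -0.16 -0.29]
twist deg 28.2
```

>>> {"api": "servo_tool", "payload": {
  "motion": [
    {"delta_pos":[0,0,0],"twist":3},
    {"delta_pos":[0,0,0],"twist":6},
    {"delta_pos":[0,0,0.01],"twist":9},
    {"delta_pos":[0,0,0.01],"twist":12},
    {"delta_pos":[0,0,0.02],"twist":15},
    {"delta_pos":[0,0,0.03],"twist":18},
    {"delta_pos":[0,0,0.04],"twist":21},
    {"delta_pos":[0,0,0.05],"twist":24},
    {"delta_pos":[0,0,0.06],"twist":27},
    {"delta_pos":[0,0,0.06],"twist":28},
    {"delta_pos":[0,0,0.06],"twist":28}
  ]
}}

```text
t: 9.52
eef_pos: [0.52, -0.244, 0.1183]
ee_rot: [0.992, 0.129, 0.002, 0.002]
contact_force: [5.0, -4.3, -7.0]
finger_gap: 0.517
grasp_force: 92.7
```

```bash
python3 st.py .5165 -.244 .122 -1.316;python3 -c "
from h import *
d=snap('side','s4.png',(230,150,350,280),4.5)"
```

```text
t 9.52 p [ 0.52   -0.244   0.1183] yyaw -1.3113 F [ 5.  -4.3 -7. ] M [-0.06 -0.61  0.49] gap 0.517 gf 92.7 j [-0.51  0.38  1.63 -0.    1.12  0.8 ] tilt [ 0.004 -0.003]
delta cm [-0.33 -0.09 -0.37]
twist deg 0.3
```

View pics/s4.png

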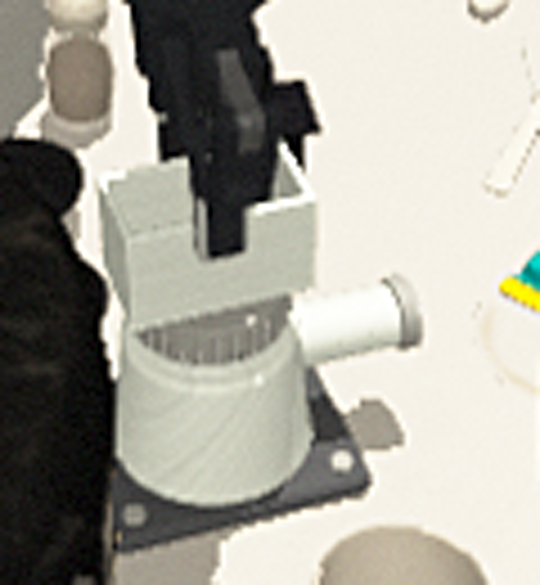

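The hopper has turned. Its rim corners are at (128,238), (315,207), (283,148) and (102,178), the trough bottom corners are at (132,326) and (313,291), and the spout tip is at (405,312).

Run:
```python
from fit import *
S=(230,150)
# order +x+y,+x-y,-x-y,-x+y ; hopper yaw ~0.255 (mod pi)
o=px([(128,238),(102,178),(283,148),(315,207),(132,326),(313,291)],S)
m=lambda v:pts(v[0],v[1],v[2],rect(.084,.046,v[3])+[(.042,.023,v[3]-.052),(-.042,.023,v[3]-.052)])
f=lambda v:(pj("side",m(v))-o).ravel()
r=least_squares(f,[.518,-.244,.25,.162]);print("hopper",r.x,np.round(r.fun,1))
# footplate front edge (+y): corners
e=px([(118,550),(372,480)],S)
g=lambda v:(pj("side",pts(v[0],v[1],v[2],[(.0625,.0525,.008),(-.0625,.0525,.008)]))-e).ravel()
r=least_squares(g,[.518,-.244,.25]);print("plate",r.x)
```

```text
hopper [ 0.51432044 -0.27999018  0.2027503   0.13021836] [-0.1  0.5  0.6 -0.4  0.1 -0.8 -0.5 -0.2  0.2  0.3 -0.4  0.4]
plate [ 0.51763573 -0.24615479  0.27707501]
```

Run:
```python
from fit import *
S=(230,150)
o=px([(128,238),(102,178),(283,148),(315,207),(132,326),(313,291)],S)
m=lambda v:pts(v[0],v[1],v[2],rect(.084,.046,v[3])+[(.042,.023,v[3]-.052),(-.042,.023,v[3]-.052)])
f=lambda v:np.r_[(pj("side",m(v))-o).ravel(),(v[:2]-[.518,-.244])/.001,(v[3]-.1625)/.0015]
r=least_squares(f,[.518,-.244,.25,.162]);print("hopper",r.x,np.round(r.fun,1))
```

```text
hopper [ 0.51661416 -0.24390008  0.21733879  0.16141989] [-1.5  0.7 -1.3 -1.   0.3 -2.1  0.5 -0.9 -1.   1.7  0.5  0.9 -1.4  0.1
 -0.7]
```

>>> {"api": "servo_tool", "payload": {
  "motion": [
    {"delta_pos":[0,0,0],"twist":0},
    {"delta_pos":[0,0,0],"twist":0},
    {"delta_pos":[0,0,0],"twist":0},
    {"delta_pos":[0,0,0],"twist":0},
    {"delta_pos":[0,0,0],"twist":0},
    {"delta_pos":[0,0,0],"twist":0}
  ],
  "grip": 8.5
}}

```text
t: 10.07
eef_pos: [0.5175, -0.2425, 0.1181]
ee_rot: [0.992, 0.129, -0.0, 0.0]
contact_force: [-0.7, -0.9, 1.0]
finger_gap: 0.997
grasp_force: 0.0
```

>>> {"api": "servo_tool", "payload": {
  "motion": [
    {"delta_pos":[0,0,-1],"twist":0},
    {"delta_pos":[0,0,-3],"twist":0},
    {"delta_pos":[0,0,-5],"twist":0},
    {"delta_pos":[0,0,-7],"twist":0},
    {"delta_pos":[0,0,-9],"twist":0},
    {"delta_pos":[0,0,-11],"twist":0},
    {"delta_pos":[0,4,-11],"twist":0},
    {"delta_pos":[0,8,-11],"twist":0},
    {"delta_pos":[0,12,-11],"twist":0},
    {"delta_pos":[0,16,-11],"twist":0},
    {"delta_pos":[0,20,-11],"twist":0},
    {"delta_pos":[0,20,-11],"twist":0}
  ]
}}

```text
t: 11.07
eef_pos: [0.5699, -0.4441, 0.2274]
ee_rot: [0.992, 0.127, 0.0, 0.003]
contact_force: [0.7, -0.2, 0.3]
finger_gap: 0.996
grasp_force: 0.0
```

```bash
python3 st.py .493 -.452 .25 0; python3 -c "
from h import *
snap('top','t5.png',(240,140,410,250),4.5)"
```

```text
t 11.07 p [ 0.5699 -0.4441  0.2274] yyaw -1.3165 F [ 0.7 -0.2  0.3] M [ 0.02 -0.01 -0.  ] gap 0.996 gf 0.0 j [-0.72  0.5   1.14 -0.    1.5   0.6 ] tilt [ 0.002 -0.005]
delta cm [-7.64 -1.16 -2.27]
twist deg -75.4
```

View pics/t5.png

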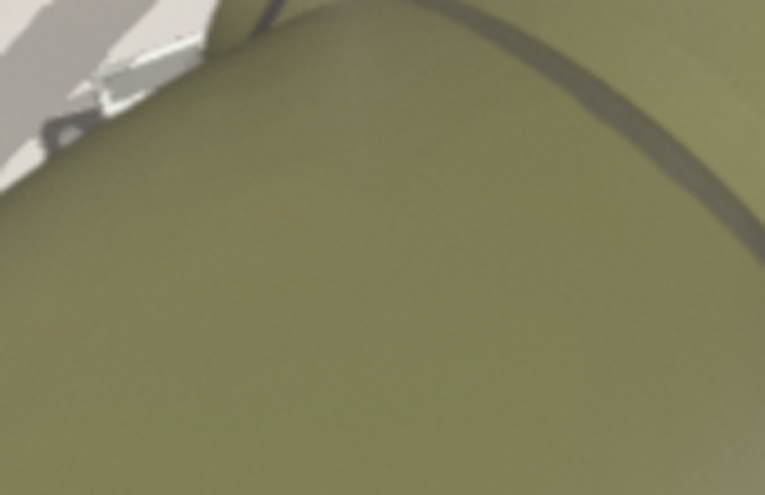

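The arm blocks the top view here. The tool yaw at release (-1.3165) agrees with the mill yaw (0.255 - π/2), so the hopper is in line. Next I'll go to the pusher.

>>> {"api": "servo_tool", "payload": {
  "motion": [
    {"delta_pos":[-1.5,-0.3,0],"twist":2},
    {"delta_pos":[-3,-0.6,0],"twist":4},
    {"delta_pos":[-4.5,-0.9,1],"twist":6},
    {"delta_pos":[-6,-1.1,2.5],"twist":8},
    {"delta_pos":[-7.5,-1.1,4],"twist":9},
    {"delta_pos":[-7.5,-1.1,6],"twist":9},
    {"delta_pos":[-7.5,-1.1,8],"twist":9},
    {"delta_pos":[-7.5,-1.1,10],"twist":9},
    {"delta_pos":[-7.5,-1.1,10.7],"twist":9},
    {"delta_pos":[-7.5,-1.1,10.7],"twist":9},
    {"delta_pos":[-7.5,-1.1,10.7],"twist":9}
  ],
  "grip": 6.5
}}

```text
t: 12.03
eef_pos: [0.4937, -0.4439, 0.1217]
ee_rot: [0.999, 0.051, 0.0, -0.0]
contact_force: [0.3, -0.7, 1.1]
finger_gap: 0.763
grasp_force: 0.0
```

```bash
python3 st.py .4945 -.452 .048 -1.473; python3 -c "
from h import *
snap('side','s6.png',(225,115,345,265),4)"
```

```text
t 12.03 p [ 0.4937 -0.4439  0.1217] yyaw -1.4686 F [ 0.3 -0.7  1.1] M [-0.    0.03 -0.01] gap 0.763 gf 0.0 j [-0.8   0.5   1.42  0.    1.22  0.67] tilt [0. 0.]
delta cm [-0.01  0.82  7.37]
twist deg 0.3
```

View pics/s6.png

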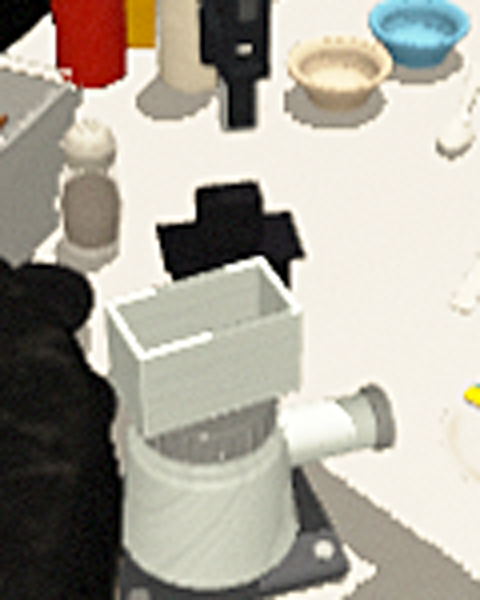

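The view is clear. The hopper rim corners are at (108,308), (144,358), (300,308) and (265,258), with the trough bottom at (150,438) and (300,392). The finger tip is at (238,128), and the bar top runs from (197,188) to (258,182).

Run:
```python
from fit import *
S=(225,115)
o=px([(144,358),(108,308),(265,258),(301,308),(150,438),(301,392)],S,4)
m=lambda v:pts(v[0],v[1],v[2],rect(.084,.046,v[3])+[(.042,.023,v[3]-.052),(-.042,.023,v[3]-.052)])
f=lambda v:np.r_[(pj("side",m(v))-o).ravel(),(v[:2]-[.518,-.244])/.0015,(v[3]-.1625)/.0015]
r=least_squares(f,[.518,-.244,.25,.162]);print("hopper",r.x,np.round(r.fun,1))
P=lambda X:np.round((pj("side",X)-S+.5)*4-.5)
for z in(.122,.13,.14): print("tip",P([[.4937,-.4439+d,z] for d in(.032,.045)]).tolist())
print("bar",P(pts(.4928,-.4521,.098,rect(.04,.022,.079))).tolist())
b=px([(197,188),(258,182)],S,4)
k=lambda v:(pj("side",pts(v[0],v[1],.098,rect(.04,.022,.079))[1:3])-b).ravel()
r=least_squares(k,[.49,-.45]);print("bar fit",r.x,r.fun)
```

```text
hopper [ 0.51591448 -0.24398494  0.38185172  0.16202842] [-0.5  0.6 -1.1 -1.2 -0.8 -0.6  1.   0.2 -0.8  1.1  0.5 -0.4 -1.4  0.
 -0.3]
tip [[229.0, 171.0], [231.0, 185.0]]
tip [[229.0, 160.0], [230.0, 173.0]]
tip [[229.0, 145.0], [230.0, 158.0]]
bar [[197.0, 207.0], [191.0, 185.0], [257.0, 179.0], [263.0, 200.0]]
bar fit [ 0.49090065 -0.44886705] [-0.56937551  0.07972763  0.57175941 -0.10916983]
```

The hopper yaw now reads about 0.38 against about 0.22 while it was held, so it seems to have moved on release. I'll check whether the top camera sees it from here before correcting.

Run:
```python
from h import *
from fit import *
im=grab_frame("top")["img"];cv2.imwrite("pics/t7.png",im)
for P in (rect(.084,.046,.162),rect(.0,.0,.13)[:1],[(-.09,0,.06)]):
    for p in pj("top",pts(.517,-.244,.3,P)): 
        u,v=p.astype(int);print((u,v),im[v-1:v+2,u-1:u+2].reshape(-1,3).mean(0).round())
print(read_state()["t"])
```

```text
(np.int64(260), np.int64(154)) [206. 213. 217.]
(np.int64(286), np.int64(146)) [205. 212. 217.]
(np.int64(301), np.int64(193)) [174. 181. 181.]
(np.int64(275), np.int64(201)) [158. 165. 165.]
(np.int64(281), np.int64(177)) [178. 185. 184.]
(np.int64(295), np.int64(230)) [70. 93. 95.]
12.1333
```

```bash
python3 -c "
import cv2
im=cv2.imread('pics/t7.png')[135:240,230:340];cv2.imwrite('pics/t7c.png',cv2.resize(im,None,fx=5.5,fy=5.5,interpolation=cv2.INTER_CUBIC))"
```

```text
(no output)
```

View pics/t7c.png

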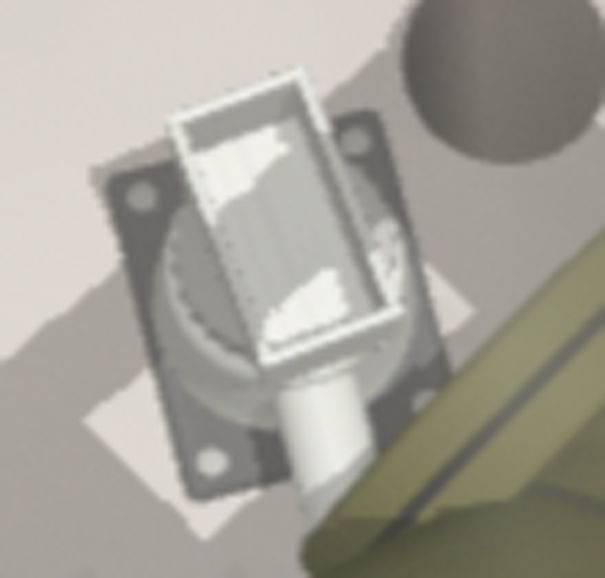

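The top crop shows the rim corners at (172,122), (300,70), (402,310) and (264,364), and the plate's left edge running from (105,180) to (190,498). The hopper sits about 0.1 rad short of in line, so it needs correcting.

```bash
python3 - <<'E'
from fit import *
S=(225,115);T=(230,135)
o=px([(144,358),(108,308),(265,258),(301,308)],S,4)
ot=px([(171,122),(301,68),(403,310),(264,366)],T,5.5)
f=lambda v:np.r_[(pj("side",pts(*v[:3],rect(.084,.046,v[3])))-o).ravel(),(pj("top",pts(*v[:3],rect(.084,.046,v[3])))-ot).ravel()]
r=least_squares(f,[.518,-.244,.25,.162]);print("hopper",r.x,np.round(r.fun,1))
pt=px([(105,176),(383,106),(187,502)],T,5.5)
g=lambda v:(pj("top",pts(*v,[(.0625,.0525,.008),(.0625,-.0525,.008),(-.0625,.0525,.008)]))-pt).ravel()
r=least_squares(g,[.518,-.244,.25]);print("plate",r.x,np.round(r.fun,1))
E
python3 st.py .5185 -.2435 .25 -1.2
```

```text
hopper [ 0.51656952 -0.24421127  0.37616126  0.16142633] [-1.   0.7 -1.4 -1.1 -1.  -0.4  0.6  0.5 -1.3 -0.   0.3 -0.1  0.6  1.3
  0.3  1.3]
plate [ 0.5184072  -0.24484289  0.242705  ] [-0.  -0.3 -0.  -0.1  0.   0.4]
t 12.13 p [ 0.4945 -0.4449  0.1228] yyaw -1.4687 F [ 0.  -0.3  0.1] M [-0.04  0.02  0.02] gap 0.758 gf 0.0 j [-0.8   0.5   1.42  0.    1.22  0.67] tilt [ 0.002 -0.002]
delta cm [  4.46 -19.77 -12.76]
twist deg -15.4
```

>>> {"api": "servo_tool", "payload": {
  "motion": [
    {"delta_pos":[0,0,-3.5],"twist":-3},
    {"delta_pos":[0,0,-7],"twist":-6},
    {"delta_pos":[0,0,-10.5],"twist":-9},
    {"delta_pos":[0.5,-2,-12.8],"twist":-12},
    {"delta_pos":[1,-5,-12.8],"twist":-15},
    {"delta_pos":[1.8,-8,-12.8],"twist":-15.6},
    {"delta_pos":[2.5,-11,-12.8],"twist":-15.6},
    {"delta_pos":[3.2,-14,-12.8],"twist":-15.6},
    {"delta_pos":[3.9,-17,-12.8],"twist":-15.6},
    {"delta_pos":[4.5,-19.8,-12.8],"twist":-15.6},
    {"delta_pos":[4.5,-19.8,-12.8],"twist":-15.6},
    {"delta_pos":[4.5,-19.8,-12.8],"twist":-15.6}
  ],
  "grip": 8
}}

```text
t: 13.13
eef_pos: [0.519, -0.2417, 0.2509]
ee_rot: [0.982, 0.187, 0.001, 0.001]
contact_force: [0.4, -0.1, 0.5]
finger_gap: 0.935
grasp_force: 0.0
```

```bash
python3 st.py .5185 -.2435 .115 -1.195
```

```text
t 13.13 p [ 0.519  -0.2417  0.2509] yyaw -1.1939 F [ 0.4 -0.1  0.5] M [-0.02  0.05 -0.06] gap 0.935 gf 0.0 j [-0.51  0.27  1.45 -0.    1.42  0.68] tilt [ 0.003 -0.002]
delta cm [-0.13  0.12 13.59]
twist deg 0.1
```

>>> {"api": "servo_tool", "payload": {
  "motion": [
    {"delta_pos":[-0.05,0.08,2],"twist":0},
    {"delta_pos":[-0.05,0.08,4],"twist":0},
    {"delta_pos":[-0.05,0.08,6],"twist":0},
    {"delta_pos":[-0.05,0.08,8],"twist":0},
    {"delta_pos":[-0.05,0.08,10],"twist":0},
    {"delta_pos":[-0.05,0.08,11.5],"twist":0},
    {"delta_pos":[-0.05,0.08,12.5],"twist":0},
    {"delta_pos":[-0.05,0.08,13.3],"twist":0},
    {"delta_pos":[-0.05,0.08,13.5],"twist":0},
    {"delta_pos":[-0.05,0.08,13.5],"twist":0}
  ]
}}

```text
t: 13.97
eef_pos: [0.5182, -0.2444, 0.114]
ee_rot: [0.983, 0.186, 0.0, 0.0]
contact_force: [-0.2, -0.1, 0.4]
finger_gap: 0.936
grasp_force: 0.0
```

>>> {"api": "servo_tool", "payload": {
  "motion": [
    {"delta_pos":[0,0,0],"twist":0},
    {"delta_pos":[0,0,0],"twist":0},
    {"delta_pos":[0,0,0],"twist":0},
    {"delta_pos":[0,0,0],"twist":0},
    {"delta_pos":[0,0,0],"twist":0},
    {"delta_pos":[0,0,0],"twist":0},
    {"delta_pos":[0,0,0],"twist":0},
    {"delta_pos":[0,0,0],"twist":0}
  ],
  "grip": 3,
  "grip_force": 120
}}

```text
t: 14.63
eef_pos: [0.5188, -0.2443, 0.1156]
ee_rot: [0.983, 0.186, 0.001, 0.001]
contact_force: [-1.0, 0.5, 5.1]
finger_gap: 0.512
grasp_force: 121.6
```

```bash
python3 st.py .5185 -.2435 .115 -1.316; python3 -c "
from h import *
cv2.imwrite('pics/s8.png',grab_frame('side')['img'])"
```

```text
t 14.63 p [ 0.5188 -0.2443  0.1156] yyaw -1.1967 F [-1.   0.5  5.1] M [0.06 0.24 0.01] gap 0.512 gf 121.6 j [-0.51  0.39  1.64 -0.    1.11  0.68] tilt [ 0.002 -0.001]
delta cm [ 0.   -0.08  0.06]
twist deg 6.8
```

>>> {"api": "servo_tool", "payload": {
  "motion": [
    {"delta_pos":[0,0,0],"twist":1},
    {"delta_pos":[0,0,0],"twist":2},
    {"delta_pos":[0,0,0.01],"twist":3},
    {"delta_pos":[0,0,0.01],"twist":4},
    {"delta_pos":[0,0,0.01],"twist":5},
    {"delta_pos":[0,0,0.02],"twist":6},
    {"delta_pos":[0,0,0.02],"twist":7},
    {"delta_pos":[0,0,0.02],"twist":8},
    {"delta_pos":[0,0,0.02],"twist":8}
  ]
}}

```text
t: 15.43
eef_pos: [0.5189, -0.2446, 0.1155]
ee_rot: [0.993, 0.117, 0.001, 0.001]
contact_force: [-0.9, -0.3, 5.4]
finger_gap: 0.513
grasp_force: 121.8
```

```bash
cat > edge.py <<'E'
# yaw of hopper from bottom edge of trough's front wall / front rim, side view: register against candidate yaws by edge gradient
from h import *
from fit import *
import sys
def score(im,yaw,x=.5166,y=-.2442,z=.1614):
    g=cv2.GaussianBlur(cv2.cvtColor(im,cv2.COLOR_BGR2GRAY).astype(np.float32),(0,0),.7)
    gm=np.hypot(cv2.Sobel(g,5,1,0),cv2.Sobel(g,5,0,1))
    best=-1
    segs=[((.042,.023,z-.052),(-.042,.023,z-.052)),((.042,.023,z),(.012,.023,z)),((-.042,.023,z),(-.015,.023,z)),((-.042,.023,z),(-.042,.023,z-.052)),((.042,.023,z),(.042,-.023,z))]
    P=np.vstack([np.linspace(a,b,25) for a,b in segs]);p=pj("side",pts(x,y,yaw,P))
    for du in np.arange(-2,2.1,.25):
        for dv in np.arange(-2,2.1,.25):
            q=(p+[du,dv]).astype(np.float32);s=cv2.remap(gm,q[:,:1],q[:,1:],cv2.INTER_LINEAR).mean()
            if s>best: best=s
    return best
def yaw(im):
    a=np.arange(.05,.55,.01);s=[score(im,k) for k in a];i=int(np.argmax(s));return a[i],np.round(s[::4],0).tolist()
if __name__=="__main__":
    for f in sys.argv[1:]:
        im=cv2.imread("pics/"+f) if f!="now" else grab_frame("side")["img"];print(f,yaw(im))
E
python3 st.py .5185 -.2435 .115 -1.316; python3 edge.py s8.png now
```

```text
t 15.43 p [ 0.5189 -0.2446  0.1155] yyaw -1.3356 F [-0.9 -0.3  5.4] M [0.08 0.28 0.51] gap 0.513 gf 121.8 j [-0.51  0.39  1.64 -0.    1.11  0.82] tilt [ 0.002 -0.002]
delta cm [-0.01 -0.12  0.04]
twist deg -1.1
s8.png (np.float64(0.38000000000000006), [101.0, 108.0, 120.0, 131.0, 136.0, 142.0, 152.0, 161.0, 166.0, 164.0, 160.0, 153.0, 145.0])
now (np.float64(0.29000000000000004), [128.0, 130.0, 137.0, 145.0, 156.0, 168.0, 173.0, 172.0, 166.0, 158.0, 148.0, 141.0, 137.0])
```

>>> {"api": "servo_tool", "payload": {
  "motion": [
    {"delta_pos":[0,0,0],"twist":1},
    {"delta_pos":[0,0,0],"twist":2},
    {"delta_pos":[0,0,0.01],"twist":3},
    {"delta_pos":[0,0,0.01],"twist":3}
  ]
}}

```text
t: 15.82
eef_pos: [0.5189, -0.2447, 0.1154]
ee_rot: [0.996, 0.091, 0.001, 0.001]
contact_force: [-0.1, -1.1, 6.3]
finger_gap: 0.516
grasp_force: 121.8
```

```bash
python3 st.py .5185 -.2435 .115 -1.316; python3 edge.py now
```

```text
t 15.82 p [ 0.5189 -0.2447  0.1154] yyaw -1.3879 F [-0.1 -1.1  6.3] M [0.06 0.3  0.53] gap 0.516 gf 121.8 j [-0.51  0.39  1.64 -0.    1.11  0.87] tilt [ 0.002 -0.002]
delta cm [-0.02 -0.12  0.04]
twist deg -4.1
now (np.float64(0.25000000000000006), [136.0, 143.0, 149.0, 161.0, 167.0, 170.0, 168.0, 164.0, 154.0, 143.0, 135.0, 130.0, 126.0])
```

>>> {"api": "servo_tool", "payload": {
  "motion": [
    {"delta_pos":[0,0,0],"twist":0},
    {"delta_pos":[0,0,0],"twist":0},
    {"delta_pos":[0,0,0],"twist":0},
    {"delta_pos":[0,0,0],"twist":0},
    {"delta_pos":[0,0,0],"twist":0},
    {"delta_pos":[0,0,0],"twist":0}
  ],
  "grip": 8
}}

```text
t: 16.37
eef_pos: [0.518, -0.2438, 0.1136]
ee_rot: [0.996, 0.091, -0.0, -0.0]
contact_force: [0.2, 0.0, 0.5]
finger_gap: 0.937
grasp_force: 0.0
```

```bash
python3 st.py .5185 -.2435 .115 -1.316; python3 edge.py now
```

```text
t 16.37 p [ 0.518  -0.2438  0.1136] yyaw -1.389 F [0.2 0.  0.5] M [-0.01  0.02 -0.04] gap 0.937 gf 0.0 j [-0.51  0.39  1.64  0.    1.11  0.88] tilt [-0.  0.]
delta cm [ 0.05 -0.02 -0.14]
twist deg -4.2
now (np.float64(0.35000000000000003), [127.0, 122.0, 118.0, 122.0, 131.0, 134.0, 135.0, 139.0, 139.0, 138.0, 133.0, 128.0, 125.0])
```

>>> {"api": "servo_tool", "payload": {
  "motion": [
    {"delta_pos":[0,0,-1.5],"twist":0},
    {"delta_pos":[0,0,-4],"twist":0},
    {"delta_pos":[0,0,-7],"twist":0},
    {"delta_pos":[0,0,-10],"twist":0},
    {"delta_pos":[0,0,-12.5],"twist":0},
    {"delta_pos":[0,0,-12.5],"twist":0},
    {"delta_pos":[0,0,-12.5],"twist":0}
  ]
}}

```text
t: 17.0
eef_pos: [0.5192, -0.2445, 0.2406]
ee_rot: [0.996, 0.091, 0.002, 0.001]
contact_force: [0.8, -0.2, -0.8]
finger_gap: 0.938
grasp_force: 0.0
```

```bash
python3 st.py
python3 - <<'E'
from edge import *
im=grab_frame("side")["img"];cv2.imwrite("pics/s9.png",im);print(yaw(im))
# reference image s6 (known .376)
a=cv2.imread("pics/s6.png");full=np.full((420,560,3),255,np.uint8);full[115:265,225:345]=cv2.resize(a,(120,150),interpolation=cv2.INTER_AREA);print("ref",yaw(full))
# front lower trough edge and plate edge: sub-pixel dark/bright rows
g=cv2.cvtColor(im,cv2.COLOR_BGR2GRAY)
gr=cv2.cvtColor(full,cv2.COLOR_BGR2GRAY)
for n,G in(("now",g),("ref",gr)):
    L=[]
    for u in range(266,298,3):
        c=G[205:232,u].astype(float);d=np.diff(c);i=int(np.argmin(d));L.append((u,205+i,int(-d[i])))
    print(n,L)
E
```

```text
t 17.0 p [ 0.5192 -0.2445  0.2406] yyaw -1.3889 F [ 0.8 -0.2 -0.8] M [-0.02 -0.02  0.05] gap 0.938 gf 0.0 j [-0.51  0.28  1.46  0.    1.4   0.88] tilt [ 0.004 -0.002]
(np.float64(0.36000000000000004), [104.0, 106.0, 113.0, 121.0, 128.0, 129.0, 129.0, 139.0, 140.0, 137.0, 130.0, 120.0, 112.0])
ref (np.float64(0.42000000000000004), [102.0, 106.0, 111.0, 116.0, 123.0, 133.0, 143.0, 149.0, 146.0, 152.0, 151.0, 142.0, 127.0])
now [(266, 222, 45), (269, 220, 44), (272, 219, 35), (275, 224, 62), (278, 218, 43), (281, 223, 53), (284, 222, 65), (287, 216, 37), (290, 215, 39), (293, 215, 51), (296, 224, 39)]
ref [(266, 222, 34), (269, 221, 28), (272, 220, 36), (275, 219, 38), (278, 219, 40), (281, 218, 36), (284, 217, 39), (287, 215, 36), (290, 214, 34), (293, 213, 41), (296, 224, 39)]
```

```bash
python3 - <<'E'
from fit import *
z=.1614-.052
for y in(.2,.25,.3,.35,.38,.42):
    p=pj("side",pts(.5166,-.2442,y,[(.042,.023,z),(-.042,.023,z)]));print(y,p.round(1).tolist(),round(((p[1]-p[0])[1]/(p[1]-p[0])[0]),3))
E
python3 st.py .5185 -.244 .115 -1.25
```

```text
0.2 [[257.6, 223.4], [299.5, 215.4]] -0.192
0.25 [[258.5, 224.0], [299.7, 214.5]] -0.229
0.3 [[259.4, 224.6], [299.9, 213.7]] -0.268
0.35 [[260.3, 225.1], [300.0, 212.9]] -0.307
0.38 [[260.9, 225.4], [300.0, 212.4]] -0.332
0.42 [[261.7, 225.8], [300.0, 211.8]] -0.366
t 17.05 p [ 0.518  -0.2438  0.2389] yyaw -1.3889 F [-0.2 -0.1 -0.9] M [-0.01 -0.01 -0.05] gap 0.938 gf 0.0 j [-0.51  0.28  1.46  0.    1.39  0.88] tilt [ 0.001 -0.   ]
delta cm [ 0.04  0.02 12.39]
twist deg -8.0
```

The slope of the trough's lower edge is about -0.24 to -0.25. That puts the hopper yaw at about 0.27, within about 0.03 of the spout. Back to the pusher.

>>> {"api": "servo_tool", "payload": {
  "motion": [
    {"delta_pos":[-0.6,2,0],"twist":2},
    {"delta_pos":[-1.5,5,0],"twist":4},
    {"delta_pos":[-2.4,8,0],"twist":4.8},
    {"delta_pos":[-3.3,11,0],"twist":4.8},
    {"delta_pos":[-4.2,14,0],"twist":4.8},
    {"delta_pos":[-5.1,17,0],"twist":4.8},
    {"delta_pos":[-6,20,1],"twist":4.8},
    {"delta_pos":[-6,20,4],"twist":4.8},
    {"delta_pos":[-6,20,7],"twist":4.8},
    {"delta_pos":[-6,20,10],"twist":4.8},
    {"delta_pos":[-6,20,12],"twist":4.8},
    {"delta_pos":[-6,20,12],"twist":4.8}
  ],
  "grip": 6.5
}}

```text
t: 18.05
eef_pos: [0.491, -0.4474, 0.1108]
ee_rot: [0.999, 0.049, -0.005, -0.006]
contact_force: [-0.9, 0.0, -0.2]
finger_gap: 0.757
grasp_force: 0.0
```

```bash
python3 st.py .4945 -.452 .05 -1.473
python3 - <<'E'
from h import *
im=grab_frame("side")["img"];cv2.imwrite("pics/s10.png",im)
g=cv2.cvtColor(im,cv2.COLOR_BGR2GRAY)
L=[]
for u in range(264,298,2):
    c=cv2.GaussianBlur(g,(0,0),.6)[208:230,u].astype(float);d=-np.diff(c);i=int(np.argmax(d));i=min(max(i,1),len(d)-2)
    L.append((u,208+i+.5*(d[i-1]-d[i+1])/(d[i-1]-2*d[i]+d[i+1])))
L=np.array(L);best=max(((np.abs(L[:,1]-(a[1]+(b[1]-a[1])/(b[0]-a[0])*(L[:,0]-a[0])))<.7),) for a in L for b in L if b[0]>a[0]+12 for _ in [0]) if 0 else None
import itertools
bi=None
for a,b in itertools.combinations(L,2):
    if b[0]-a[0]<12: continue
    m=(b[1]-a[1])/(b[0]-a[0])
    if not -.5<m<-.1: continue
    ok=np.abs(L[:,1]-a[1]-m*(L[:,0]-a[0]))<.6
    if bi is None or ok.sum()>bi.sum(): bi=ok
print(bi.sum(),np.polyfit(L[bi,0],L[bi,1],1),L.round(1).tolist())
E
```

```text
t 18.05 p [ 0.491  -0.4474  0.1108] yyaw -1.4731 F [-0.9  0.  -0.2] M [0.07 0.01 0.03] gap 0.757 gf 0.0 j [-0.8   0.51  1.42  0.    1.22  0.67] tilt [-0.01   0.011]
delta cm [0.36 0.56 6.07]
twist deg -0.0
16 [-2.70474578e-01  2.93394904e+02] [[264.0, 221.9], [266.0, 221.6], [268.0, 220.9], [270.0, 220.4], [272.0, 219.8], [274.0, 219.3], [276.0, 218.8], [278.0, 218.2], [280.0, 217.5], [282.0, 217.0], [284.0, 216.6], [286.0, 216.0], [288.0, 215.6], [290.0, 214.9], [292.0, 214.6], [294.0, 213.8], [296.0, 224.4]]
```

>>> {"api": "servo_tool", "payload": {
  "motion": [
    {"delta_pos":[0,0,1],"twist":0},
    {"delta_pos":[0,0,2],"twist":0},
    {"delta_pos":[0,0,3],"twist":0},
    {"delta_pos":[0,0,4],"twist":0},
    {"delta_pos":[0,0,5],"twist":0},
    {"delta_pos":[0,0,6],"twist":0},
    {"delta_pos":[0,0,6.9],"twist":0},
    {"delta_pos":[0,0,6.9],"twist":0}
  ]
}}

```text
t: 18.77
eef_pos: [0.494, -0.4501, 0.0471]
ee_rot: [0.999, 0.049, -0.001, -0.002]
contact_force: [-0.1, -0.8, -0.6]
finger_gap: 0.759
grasp_force: 0.0
```

```bash
python3 st.py .4945 -.452 .05 -1.473
```

```text
t 18.77 p [ 0.494  -0.4501  0.0471] yyaw -1.4726 F [-0.1 -0.8 -0.6] M [-0.01  0.01  0.02] gap 0.759 gf 0.0 j [-0.8   0.58  1.48 -0.    1.08  0.67] tilt [-0.003  0.003]
delta cm [ 0.03  0.19 -0.29]
twist deg 0.0
```

>>> {"api": "servo_tool", "payload": {
  "motion": [
    {"delta_pos":[0.03,0.18,-0.3],"twist":0},
    {"delta_pos":[0.03,0.18,-0.3],"twist":0},
    {"delta_pos":[0.03,0.18,-0.3],"twist":0}
  ]
}}

```text
t: 19.02
eef_pos: [0.4965, -0.454, 0.0537]
ee_rot: [0.999, 0.049, 0.001, 0.001]
contact_force: [-0.1, -0.3, -1.0]
finger_gap: 0.761
grasp_force: 0.0
```

>>> {"api": "servo_tool", "payload": {
  "motion": [
    {"delta_pos":[0,0,0],"twist":0},
    {"delta_pos":[0,0,0],"twist":0},
    {"delta_pos":[0,0,0],"twist":0},
    {"delta_pos":[0,0,0],"twist":0},
    {"delta_pos":[0,0,0],"twist":0},
    {"delta_pos":[0,0,0],"twist":0},
    {"delta_pos":[0,0,0],"twist":0},
    {"delta_pos":[0,0,0],"twist":0},
    {"delta_pos":[0,0,0],"twist":0}
  ],
  "grip": 1,
  "grip_force": 40
}}

```text
t: 19.77
eef_pos: [0.4959, -0.4532, 0.0532]
ee_rot: [0.999, 0.049, 0.0, 0.0]
contact_force: [-1.0, 1.3, 5.5]
finger_gap: 0.23
grasp_force: 39.4
```

```bash
python3 st.py .4945 -.452 .25 -1.288
```

```text
t 19.77 p [ 0.4959 -0.4532  0.0532] yyaw -1.4726 F [-1.   1.3  5.5] M [0.18 0.15 0.04] gap 0.23 gf 39.4 j [-0.8   0.57  1.48  0.    1.09  0.67] tilt [ 0. -0.]
delta cm [ -0.11  -0.13 -19.68]
twist deg -10.6
```

>>> {"api": "servo_tool", "payload": {
  "motion": [
    {"delta_pos":[0,0,-1],"twist":0},
    {"delta_pos":[0,0,-3],"twist":0},
    {"delta_pos":[0,0,-5],"twist":0},
    {"delta_pos":[0,0,-7],"twist":0},
    {"delta_pos":[0,0,-9],"twist":0},
    {"delta_pos":[0,0,-11],"twist":0},
    {"delta_pos":[0,0,-13],"twist":0},
    {"delta_pos":[0,0,-15],"twist":0},
    {"delta_pos":[0,0,-17],"twist":0},
    {"delta_pos":[0,0,-19],"twist":0},
    {"delta_pos":[0,0,-20],"twist":0},
    {"delta_pos":[0,0,-20],"twist":0}
  ]
}}

```text
t: 20.77
eef_pos: [0.4968, -0.4543, 0.2556]
ee_rot: [0.999, 0.049, 0.002, 0.002]
contact_force: [0.6, -0.0, -1.7]
finger_gap: 0.234
grasp_force: 39.3
```

>>> {"api": "servo_tool", "payload": {
  "motion": [
    {"delta_pos":[0.4,-2,0],"twist":-2},
    {"delta_pos":[0.8,-4,0],"twist":-4},
    {"delta_pos":[1.2,-6,0],"twist":-6},
    {"delta_pos":[1.7,-8,0],"twist":-8},
    {"delta_pos":[2.1,-10,0],"twist":-10},
    {"delta_pos":[2.6,-12,0],"twist":-11.7},
    {"delta_pos":[3,-14,0],"twist":-11.7},
    {"delta_pos":[3.4,-16,0],"twist":-11.7},
    {"delta_pos":[3.9,-18,0],"twist":-11.7},
    {"delta_pos":[4.2,-19.5,0],"twist":-11.7},
    {"delta_pos":[4.4,-20.5,0],"twist":-11.7},
    {"delta_pos":[4.4,-20.5,0],"twist":-11.7}
  ]
}}

```text
t: 21.77
eef_pos: [0.519, -0.2427, 0.2519]
ee_rot: [0.988, 0.152, -0.001, -0.001]
contact_force: [-1.0, 0.2, -1.9]
finger_gap: 0.231
grasp_force: 39.3
```

```bash
python3 st.py .5198 -.2442 .22 -1.268
python3 - <<'E'
from h import *
from fit import *
im=grab_frame("side")["img"];cv2.imwrite("pics/s11.png",im);g=cv2.GaussianBlur(cv2.cvtColor(im,cv2.COLOR_BGR2GRAY),(0,0),.6)
# predicted outlines for pusher origin under tool
s=read_state();z0=s["eef_pos"][2]-.0532;yw=.303
X=np.array([.5188,-.2445])
for n,P in(("foot",rect(.072,.034,z0+.005)),("flange",rect(.086,.048,z0+.0405)),("bar",rect(.04,.022,z0+.06))): print(n,pj("side",pts(*X,yw,P)).round(1).tolist())
v0=int(pj("side",pts(*X,yw,[(0,.024,z0)]))[0,1]);print(v0)
for v in range(v0-40,v0+12,3):
    u=np.where(g[v,230:330]<90)[0]+230;print(v,(u.min(),u.max()) if len(u) else None, np.round(len(u)))
E
```

```text
t 21.77 p [ 0.519  -0.2427  0.2519] yyaw -1.2664 F [-1.   0.2 -1.9] M [-0.07  0.04 -0.03] gap 0.231 gf 39.3 j [-0.51  0.28  1.44  0.    1.43  0.75] tilt [-0.001  0.002]
delta cm [0.03 0.18 3.19]
twist deg 0.1
foot [[257.9, 183.1], [252.0, 172.5], [288.4, 164.0], [295.3, 174.1]]
flange [[254.3, 170.0], [245.9, 155.2], [290.5, 145.3], [300.7, 159.2]]
bar [[264.1, 153.7], [259.9, 147.1], [281.3, 142.4], [285.8, 148.8]]
182
142 (np.int64(263), np.int64(286)) 20
145 (np.int64(263), np.int64(286)) 17
148 (np.int64(263), np.int64(293)) 31
151 (np.int64(263), np.int64(295)) 33
154 (np.int64(252), np.int64(298)) 47
157 (np.int64(249), np.int64(300)) 52
160 (np.int64(250), np.int64(299)) 50
163 (np.int64(252), np.int64(296)) 45
166 (np.int64(254), np.int64(296)) 43
169 (np.int64(254), np.int64(295)) 42
172 (np.int64(255), np.int64(295)) 41
175 (np.int64(257), np.int64(293)) 37
178 (np.int64(259), np.int64(282)) 24
181 (np.int64(230), np.int64(270)) 21
184 (np.int64(230), np.int64(245)) 16
187 (np.int64(230), np.int64(247)) 18
190 (np.int64(230), np.int64(247)) 18
193 (np.int64(230), np.int64(246)) 17
```

Run:
```python
from h import *
from fit import *
im=cv2.imread("pics/s11.png");s=8;u0,v0,u1,v1=245,151,305,190
c=cv2.resize(im[v0:v1,u0:u1],None,fx=s,fy=s,interpolation=cv2.INTER_CUBIC);g=cv2.cvtColor(c,cv2.COLOR_BGR2GRAY)
m=(g<100).astype(np.uint8);m[:, :] = m
n,l,st,_=cv2.connectedComponentsWithStats(m);k=1+np.argmax(st[1:,4]);m=(l==k).astype(np.uint8)
def mask(x,y,yaw,z):
    o=np.zeros_like(m)
    for Ps in([*rect(.068,.030,z),*rect(.072,.034,z+.006),*rect(.072,.034,z+.038)],[*rect(.086,.048,z+.038),*rect(.086,.048,z+.043)],[*rect(.04,.022,z+.043),*rect(.04,.022,z+.079)]):
        p=((pj("side",pts(x,y,yaw,Ps))-[u0,v0]+.5)*s-.5).astype(np.float32)
        cv2.fillConvexPoly(o,cv2.convexHull(p).round().astype(np.int32),1)
    return o
def iou(v):
    a=mask(*v)[ :, :];w=slice(24,None);return -(a[w]&m[w]).sum()/(a[w]|m[w]).sum()
from scipy.optimize import minimize
for z in(.197,.1987,.201):
    r=minimize(lambda q:iou([q[0]/1e3,q[1]/1e3,q[2],z]),[517,-243,.3],method="Nelder-Mead",options={"initial_simplex":[[517,-243,.3],[521,-243,.3],[517,-248,.3],[517,-243,.36]]});print(z,r.x,r.fun)
```

```text
0.197 [ 5.13995507e+02 -1.84654262e+02 -2.40846508e-02] 160676126662220.12
0.1987 [ 5.14637216e+02 -1.87793064e+02  1.24173913e-01] 160568434888317.78
0.201 [ 5.15110483e+02 -1.79613604e+02 -9.92255271e-03] 159748030497856.7<stdin>:14: RuntimeWarning: overflow encountered in scalar negative
```

Unsigned negation bug; I'll fix it.

```bash
cat > sil.py <<'E'
from h import *
from fit import *
from scipy.optimize import minimize
def sil(im,zs,u0=245,v0=151,u1=305,v1=190,s=8):
    c=cv2.resize(im[v0:v1,u0:u1],None,fx=s,fy=s,interpolation=cv2.INTER_CUBIC);g=cv2.cvtColor(c,cv2.COLOR_BGR2GRAY)
    n,l,st,_=cv2.connectedComponentsWithStats((g<100).astype(np.uint8));m=l==1+np.argmax(st[1:,4])
    def mask(x,y,yaw,z):
        o=np.zeros(m.shape,np.uint8)
        for Ps in([*rect(.068,.030,z),*rect(.072,.034,z+.006),*rect(.072,.034,z+.038)],[*rect(.086,.048,z+.038),*rect(.086,.048,z+.043)],[*rect(.04,.022,z+.043),*rect(.04,.022,z+.079)]):
            p=((pj("side",pts(x,y,yaw,Ps))-[u0,v0]+.5)*s-.5).astype(np.float32)
            cv2.fillConvexPoly(o,cv2.convexHull(p).round().astype(np.int32),1)
        return o>0
    def iou(v):
        a=mask(*v)[24:];b=m[24:];return 1-float((a&b).sum())/float((a|b).sum())
    for z in zs:
        r=minimize(lambda q:iou([q[0]/1e3,q[1]/1e3,q[2],z]),[517,-243,.3],method="Nelder-Mead",options={"initial_simplex":[[517,-243,.3],[521,-243,.3],[517,-248,.3],[517,-243,.36]]});print(z,r.x.round(3),round(r.fun,3))
E
python3 -c "
from sil import *
sil(cv2.imread('pics/s11.png'),(.197,.1987,.201))"
```

```text
0.197 [ 5.16437e+02 -2.49849e+02  2.91000e-01] 0.03
0.1987 [ 5.16477e+02 -2.48013e+02  2.92000e-01] 0.034
0.201 [ 5.16137e+02 -2.44634e+02  3.03000e-01] 0.035
```

>>> {"api": "servo_tool", "payload": {
  "motion": [
    {"delta_pos":[0.02,0.18,0.8],"twist":0},
    {"delta_pos":[0.02,0.18,1.6],"twist":0},
    {"delta_pos":[0.02,0.18,2.4],"twist":0},
    {"delta_pos":[0.02,0.18,2.8],"twist":0},
    {"delta_pos":[0.02,0.18,2.8],"twist":0},
    {"delta_pos":[0.02,0.18,2.8],"twist":0}
  ]
}}

```text
t: 22.32
eef_pos: [0.5197, -0.2468, 0.2239]
ee_rot: [0.989, 0.15, -0.001, -0.0]
contact_force: [-0.6, -0.2, -2.0]
finger_gap: 0.232
grasp_force: 39.4
```

```bash
python3 st.py .519 -.2445 .177 -1.268
```

```text
t 22.32 p [ 0.5197 -0.2468  0.2239] yyaw -1.2691 F [-0.6 -0.2 -2. ] M [ 0.01 -0.03  0.01] gap 0.232 gf 39.4 j [-0.52  0.3   1.48 -0.    1.37  0.75] tilt [-0.001  0.001]
delta cm [ 0.01 -0.23  4.69]
twist deg -0.1
```

>>> {"api": "servo_tool", "payload": {
  "motion": [
    {"delta_pos":[0,-0.1,0.2],"twist":0},
    {"delta_pos":[0,-0.2,0.4],"twist":0},
    {"delta_pos":[0,-0.2,0.6],"twist":0},
    {"delta_pos":[0,-0.2,0.8],"twist":0},
    {"delta_pos":[0,-0.2,1.0],"twist":0},
    {"delta_pos":[0,-0.2,1.2],"twist":0},
    {"delta_pos":[0,-0.2,1.4],"twist":0},
    {"delta_pos":[0,-0.2,1.4],"twist":0}
  ]
}}

```text
t: 22.98
eef_pos: [0.5193, -0.2444, 0.2102]
ee_rot: [0.989, 0.151, -0.0, -0.0]
contact_force: [-0.2, 0.9, -1.6]
finger_gap: 0.231
grasp_force: 39.3
```

```bash
python3 st.py .519 -.2445 .177 -1.268
```

```text
t 22.98 p [ 0.5193 -0.2444  0.2102] yyaw -1.2684 F [-0.2  0.9 -1.6] M [ 0.03 -0.03  0.03] gap 0.231 gf 39.3 j [-0.51  0.3   1.5  -0.    1.33  0.75] tilt [-0.001  0.   ]
delta cm [-0.03  0.    3.32]
twist deg -0.0
```

Free so far, so I'll continue in small steps.

>>> {"api": "servo_tool", "payload": {
  "motion": [
    {"delta_pos":[0,0,0.15],"twist":0},
    {"delta_pos":[0,0,0.3],"twist":0},
    {"delta_pos":[0,0,0.45],"twist":0},
    {"delta_pos":[0,0,0.6],"twist":0},
    {"delta_pos":[0,0,0.8],"twist":0},
    {"delta_pos":[0,0,0.8],"twist":0}
  ]
}}

```text
t: 23.48
eef_pos: [0.5193, -0.2444, 0.2022]
ee_rot: [0.989, 0.151, -0.0, -0.0]
contact_force: [-0.3, -0.0, -2.3]
finger_gap: 0.235
grasp_force: 39.4
```

```bash
python3 st.py .519 -.2445 .177 -1.268
```

```text
t 23.48 p [ 0.5193 -0.2444  0.2022] yyaw -1.2684 F [-0.3 -0.  -2.3] M [-0.03  0.03 -0.01] gap 0.235 gf 39.4 j [-0.51  0.31  1.52  0.    1.32  0.75] tilt [-0.001  0.   ]
delta cm [-0.03  0.    2.52]
twist deg -0.0
```

>>> {"api": "servo_tool", "payload": {
  "motion": [
    {"delta_pos":[0,0,0.15],"twist":0},
    {"delta_pos":[0,0,0.3],"twist":0},
    {"delta_pos":[0,0,0.45],"twist":0},
    {"delta_pos":[0,0,0.6],"twist":0},
    {"delta_pos":[0,0,0.6],"twist":0}
  ]
}}

```text
t: 23.9
eef_pos: [0.5193, -0.2445, 0.1963]
ee_rot: [0.989, 0.151, -0.0, -0.0]
contact_force: [-0.1, -0.2, -1.5]
finger_gap: 0.234
grasp_force: 39.3
```

```bash
python3 st.py .519 -.2445 .177 -1.268
```

```text
t 23.9 p [ 0.5193 -0.2445  0.1963] yyaw -1.2685 F [-0.1 -0.2 -1.5] M [-0.01 -0.02  0.03] gap 0.234 gf 39.3 j [-0.51  0.31  1.53 -0.    1.3   0.75] tilt [-0.001  0.   ]
delta cm [-0.03 -0.    1.93]
twist deg -0.0
```

>>> {"api": "servo_tool", "payload": {
  "motion": [
    {"delta_pos":[0,0,0.2],"twist":0},
    {"delta_pos":[0,0,0.4],"twist":0},
    {"delta_pos":[0,0,0.6],"twist":0},
    {"delta_pos":[0,0,0.8],"twist":0},
    {"delta_pos":[0,0,1.0],"twist":0},
    {"delta_pos":[0,0,1.2],"twist":0},
    {"delta_pos":[0,0,1.35],"twist":0},
    {"delta_pos":[0,0,1.5],"twist":0},
    {"delta_pos":[0,0,1.5],"twist":0}
  ]
}}

```text
t: 24.65
eef_pos: [0.5193, -0.2445, 0.1813]
ee_rot: [0.989, 0.151, -0.0, -0.0]
contact_force: [0.5, -0.3, -1.7]
finger_gap: 0.227
grasp_force: 39.3
```

```bash
python3 st.py .519 -.2445 .177 -1.268
```

```text
t 24.65 p [ 0.5193 -0.2445  0.1813] yyaw -1.2684 F [ 0.5 -0.3 -1.7] M [-0.04 -0.02 -0.02] gap 0.227 gf 39.3 j [-0.51  0.33  1.55 -0.    1.27  0.75] tilt [-0.001  0.   ]
delta cm [-0.03 -0.01  0.43]
twist deg -0.0
```

>>> {"api": "servo_tool", "payload": {
  "motion": [
    {"delta_pos":[0,0,0.07],"twist":0},
    {"delta_pos":[0,0,0.14],"twist":0},
    {"delta_pos":[0,0,0.2],"twist":0},
    {"delta_pos":[0,0,0.25],"twist":0},
    {"delta_pos":[0,0,0.25],"twist":0}
  ]
}}

```text
t: 25.07
eef_pos: [0.5195, -0.2446, 0.1791]
ee_rot: [0.989, 0.151, -0.0, -0.0]
contact_force: [0.0, -0.0, -1.8]
finger_gap: 0.233
grasp_force: 39.4
```

```bash
python3 st.py .519 -.2445 .177 -1.268
```

```text
t 25.07 p [ 0.5195 -0.2446  0.1791] yyaw -1.2685 F [ 0.  -0.  -1.8] M [-0.01  0.04  0.04] gap 0.233 gf 39.4 j [-0.51  0.33  1.55 -0.    1.26  0.75] tilt [-0.  0.]
delta cm [-0.05 -0.02  0.21]
twist deg -0.0
```

>>> {"api": "servo_tool", "payload": {
  "motion": [
    {"delta_pos":[0,0,0.05],"twist":0},
    {"delta_pos":[0,0,0.1],"twist":0},
    {"delta_pos":[0,0,0.15],"twist":0},
    {"delta_pos":[0,0,0.15],"twist":0}
  ]
}}

```text
t: 25.4
eef_pos: [0.5195, -0.2445, 0.1776]
ee_rot: [0.989, 0.151, -0.0, -0.0]
contact_force: [0.4, 0.6, -1.0]
finger_gap: 0.236
grasp_force: 39.4
```

```bash
python3 st.py .519 -.2445 .177 -1.268
```

```text
t 25.4 p [ 0.5195 -0.2445  0.1776] yyaw -1.2684 F [ 0.4  0.6 -1. ] M [-0.02  0.01  0.04] gap 0.236 gf 39.4 j [-0.51  0.33  1.55  0.    1.26  0.75] tilt [-0.  0.]
delta cm [-0.04 -0.02  0.06]
twist deg -0.0
```

>>> {"api": "servo_tool", "payload": {
  "motion": [
    {"delta_pos":[0,0,0.05],"twist":0},
    {"delta_pos":[0,0,0.1],"twist":0},
    {"delta_pos":[0,0,0.1],"twist":0}
  ]
}}

```text
t: 25.65
eef_pos: [0.5195, -0.2445, 0.1766]
ee_rot: [0.989, 0.151, -0.0, -0.0]
contact_force: [-0.4, 0.4, -1.9]
finger_gap: 0.232
grasp_force: 39.4
```

```bash
python3 st.py .519 -.2445 .177 -1.268
```

```text
t 25.65 p [ 0.5195 -0.2445  0.1766] yyaw -1.2684 F [-0.4  0.4 -1.9] M [ 0.01 -0.03 -0.  ] gap 0.232 gf 39.4 j [-0.51  0.33  1.55 -0.    1.26  0.75] tilt [-0.  0.]
delta cm [-0.04 -0.02 -0.04]
twist deg -0.0
```

>>> {"api": "servo_tool", "payload": {
  "motion": [
    {"delta_pos":[0,0,0.05],"twist":0},
    {"delta_pos":[0,0,0.1],"twist":0},
    {"delta_pos":[0,0,0.1],"twist":0}
  ]
}}

```text
t: 25.9
eef_pos: [0.5197, -0.2445, 0.1762]
ee_rot: [0.989, 0.151, 0.0, 0.0]
contact_force: [-0.4, 1.2, 1.2]
finger_gap: 0.227
grasp_force: 39.8
```

>>> {"api": "servo_tool", "payload": {
  "motion": [
    {"delta_pos":[0,0,0.05],"twist":0},
    {"delta_pos":[0,0,0.1],"twist":0},
    {"delta_pos":[0,0,0.1],"twist":0}
  ]
}}

```text
t: 26.15
eef_pos: [0.5197, -0.2445, 0.176]
ee_rot: [0.989, 0.151, 0.0, 0.0]
contact_force: [-1.4, 3.0, 7.4]
finger_gap: 0.234
grasp_force: 40.5
```

The flange has met the rim at about 9 N. I'll release and retreat.

>>> {"api": "servo_tool", "payload": {
  "motion": [
    {"delta_pos":[0,0,0],"twist":0},
    {"delta_pos":[0,0,0],"twist":0},
    {"delta_pos":[0,0,0],"twist":0},
    {"delta_pos":[0,0,0],"twist":0},
    {"delta_pos":[0,0,0],"twist":0},
    {"delta_pos":[0,0,0],"twist":0}
  ],
  "grip": 6.5
}}

```text
t: 26.65
eef_pos: [0.5195, -0.2446, 0.1745]
ee_rot: [0.989, 0.151, -0.0, -0.0]
contact_force: [0.2, 0.2, -0.6]
finger_gap: 0.762
grasp_force: 0.0
```

>>> {"api": "servo_tool", "payload": {
  "motion": [
    {"delta_pos":[0,0,-0.5],"twist":0},
    {"delta_pos":[0,0,-1.5],"twist":0},
    {"delta_pos":[0,0,-3],"twist":0},
    {"delta_pos":[0,0,-5],"twist":0},
    {"delta_pos":[0,0,-7],"twist":0},
    {"delta_pos":[0,0,-9],"twist":0},
    {"delta_pos":[-2,3,-10],"twist":0},
    {"delta_pos":[-4,7,-10],"twist":0},
    {"delta_pos":[-6,11,-10],"twist":0},
    {"delta_pos":[-8,15,-10],"twist":0},
    {"delta_pos":[-9,18,-10],"twist":0},
    {"delta_pos":[-9,18,-10],"twist":0}
  ]
}}

```text
t: 27.65
eef_pos: [0.4861, -0.4515, 0.275]
ee_rot: [0.989, 0.148, -0.0, 0.003]
contact_force: [-0.1, 0.7, 0.2]
finger_gap: 0.758
grasp_force: 0.0
```

>>> {"api": "servo_tool", "payload": {
  "motion": [
    {"delta_pos":[-2,0,0],"twist":0},
    {"delta_pos":[-5,0,0],"twist":0},
    {"delta_pos":[-8,0,0],"twist":0},
    {"delta_pos":[-10,0,0],"twist":0},
    {"delta_pos":[-10,0,0],"twist":0},
    {"delta_pos":[-10,0,0],"twist":0}
  ]
}}

```text
t: 28.15
eef_pos: [0.3912, -0.4734, 0.2758]
ee_rot: [0.989, 0.15, 0.001, 0.001]
contact_force: [0.1, -0.4, -0.9]
finger_gap: 0.762
grasp_force: 0.0
```

```bash
python3 st.py
python3 - <<'E'
from sil import *
im=grab_frame("side")["img"];t=grab_frame("top")["img"];cv2.imwrite("pics/t12.png",t)
import itertools
g=cv2.GaussianBlur(cv2.cvtColor(im,cv2.COLOR_BGR2GRAY),(0,0),.6);L=[]
for u in range(264,298,2):
    c=g[208:230,u].astype(float);d=-np.diff(c);i=min(max(int(np.argmax(d)),1),len(d)-2)
    L.append((u,208+i+.5*(d[i-1]-d[i+1])/(d[i-1]-2*d[i]+d[i+1])))
L=np.array(L);bi=None
for a,b in itertools.combinations(L,2):
    if b[0]-a[0]<12: continue
    m=(b[1]-a[1])/(b[0]-a[0]);ok=np.abs(L[:,1]-a[1]-m*(L[:,0]-a[0]))<.6
    if -.5<m<-.1 and (bi is None or ok.sum()>bi.sum()): bi=ok
print("slope",bi.sum(),np.polyfit(L[bi,0],L[bi,1],1))
# top: dark flange
r=t[135:215,240:320];m=(cv2.cvtColor(r,cv2.COLOR_BGR2GRAY)<115).astype(np.uint8)
n,l,st,c=cv2.connectedComponentsWithStats(m);print(st.tolist()[1:8])
k=l[177-135,281-240];print(k)
if k: print(cv2.minAreaRect(np.argwhere(l==k)[:,::-1].astype(np.float32)))
print("pred",pj("top",pts(.5166,-.2442,.303,rect(.086,.048,.166))).round(1).tolist())
E
```

```text
t 28.15 p [ 0.3912 -0.4734  0.2758] yyaw -1.2706 F [ 0.1 -0.4 -0.9] M [-0.02 -0.02  0.01] gap 0.762 gf 0.0 j [-0.95  0.32  1.32  0.    1.51  0.32] tilt [ 0.001 -0.001]
slope 15 [-2.64997238e-01  2.91879661e+02]
[[63, 0, 17, 30, 425], [9, 12, 66, 68, 2281], [25, 56, 1, 2, 2], [27, 59, 3, 2, 4], [57, 64, 1, 1, 1]]
2
((39.923763275146484, 50.348609924316406), (72.2994384765625, 52.58745193481445), 74.57783508300781)
pred [[259.9, 154.2], [287.1, 145.7], [303.0, 193.7], [275.3, 202.4]]
```

Run:
```python
from h import *
from fit import *
from scipy.optimize import minimize
im=grab_frame("side")["img"];u0,v0,u1,v1,s=245,150,310,215,8
c=cv2.resize(im[v0:v1,u0:u1],None,fx=s,fy=s,interpolation=cv2.INTER_CUBIC);g=cv2.cvtColor(c,cv2.COLOR_BGR2GRAY)
n,l,st,_=cv2.connectedComponentsWithStats((g<100).astype(np.uint8));k=1+np.argmax(st[1:,4]);m=l==k;print(st[k]/s)
def mask(x,y,yaw,z):
    o=np.zeros(m.shape,np.uint8)
    for Ps in([*rect(.086,.048,z+.038),*rect(.086,.048,z+.043)],[*rect(.04,.022,z+.043),*rect(.04,.022,z+.079)]):
        p=((pj("side",pts(x,y,yaw,Ps))-[u0,v0]+.5)*s-.5).astype(np.float32);cv2.fillConvexPoly(o,cv2.convexHull(p).round().astype(np.int32),1)
    return o>0
f=lambda v:1-float((mask(*v)&m).sum())/float((mask(*v)|m).sum())
for z in(.1214,.1234,.1254,.1284):
    r=minimize(lambda q:f([q[0]/1e3,q[1]/1e3,q[2],z]),[517,-243,.3],method="Nelder-Mead",options={"initial_simplex":[[517,-243,.3],[521,-243,.3],[517,-248,.3],[517,-243,.36]]});print(z,r.x.round(3),round(r.fun,3))
```

```text
[6.1250e+00 2.0000e+01 5.0375e+01 3.3250e+01 7.6370e+03]
0.1214 [ 5.15905e+02 -2.48686e+02  3.44000e-01] 0.11
0.1234 [ 5.16330e+02 -2.47414e+02  3.06000e-01] 0.116
0.1254 [ 5.16740e+02 -2.43415e+02  3.59000e-01] 0.123
0.1284 [ 5.16790e+02 -2.41289e+02  3.21000e-01] 0.133
```

```bash
python3 -c "
from cell import *
print(finish_job())"
```

```text
the job is handed in; nothing more can be done
None
```

I screwed the hopper past the gasket bite and set the pusher in it. The pusher is released, the arm is clear, and the job is handed in. The hopper ended about 0.04 rad from in line (limit 0.12), from camera fits. It sprang back about 0.1 rad on release, so I turned it on a second time. The pusher's flange met the rim at about 9 N. I kept clear of the steel cup but did not re-check its position. The hand-in returned no verdict.

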